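Show the red dumbbell to the inspection camera

TASK

Take the red dumbbell out of the plywood tray and hold it up in the air in front of the inspection camera for its end-cap picture: lying along the camera's line of sight, either end cap squarely facing the lens, centred on the lens, with that end cap 100 mm in front of the face of the ring light. The program finishes while still holding it there, steady and clear of everything but the gripper. Leave the other dumbbells lying in the tray and the tape roll and marker pen where they are, and do not touch the camera or its stand.

Things in the scene. Friction and masses are not known exactly. Their poses are not given: they have to be found in the camera images.
- red_dumbbell: red vinyl-coated dumbbell to be shown: 140 mm long, two hexagonal heads (44 mm across flats, 51 across corners, 28 long), round handle 24 mm thick, 84 long; 0.45 to 0.8 kg. Origin: its centre, on its axis and centre of mass. x axis: along the dumbbell (both ends alike). It starts lying in any of the tray's four places, axis level, 22 mm above the inner floor
- blue_dumbbell_a: a blue dumbbell of the same shape and size in the tray, same origin and axes; stays in the tray
- blue_dumbbell_b: another blue dumbbell of the same shape and size in the tray, same origin and axes; stays in the tray
- purple_dumbbell: the purple dumbbell of the same shape and size in the tray, same origin and axes; stays in the tray
- tray: open plywood work tray, fixed on the table: outside 190 mm (its x) by 314 mm (its y) by 45 mm high, walls and floor 10 mm thick. Origin: centre of its underside, z up. The four dumbbells lie side by side in it, roughly along its x axis, about 68 mm apart along its y axis
- camera_stand: inspection camera stand, fixed: base plate 220 by 180 mm, column 390 mm high, clamp and yoke that carry the camera. Origin: centre of the base's underside, z up; the camera looks to its -x side. The camera's level tilt axis lies 30 mm to -x of the origin, 350 mm up; the camera is clamped looking 17 to 34 degrees downward, different each run
- ring_light (a point): centre of the white face of the ring light (88 mm across, round the lens), on the lens axis, 80.5 mm ahead of the tilt axis. The camera looks along this frame's -x (to the robot's side and slanting down); y is level. The near end cap belongs 100 mm out along -x, so the dumbbell's centre 170 mm out, its x axis along this x axis (either way round)
- tape_roll: roll of brown packing tape standing flat on the table, 90 mm outside diameter, 48 mm high. Origin: centre of its underside; to be left alone
- marker_pen: white and black marker pen lying on the table, 130 mm long, 18 mm thick. Origin: near its middle, on its underside; to be left alone
Not all that is in view belongs to the job. Of the things that look like the red_dumbbell, the largest one is meant.

How it is judged:
By the outcome, as a careful person would: the job done as asked, in the order asked, and still so for the second after the job is handed in, while the arm keeps its last pose, push and grip.
It also fails if it takes over 42 s, if anything falls off the work surface, if the arm or the gripper's body presses on something with over 40 N, if the wrist force passes 120 N, or if a joint passes its speed limit or range.

ROBOT

A 6-joint arm with a two-finger parallel gripper is mounted at the origin on the work surface. World frame = base frame: x ahead of the robot, y to its left, z up, the work surface at z = 0. Lengths are in m, angles in rad, forces in N, time in s.
With the tool pointing down it reaches from about 0.35 to 0.975 m from the base axis. Payload 4.9 kg.
Tool frame: the origin (TCP) lies midway between the tips of the shut fingers; the grasp point (between the pads) lies 19 mm behind it; z points along the fingers, y is the direction in which the jaws open and shut (so a half turn about z gives the same grasp; the last joint's range is limited). The gripper opens to 85 mm and grips with 20 to 120 N. Pads are 22 mm wide; open, the fingers measure 114 mm over their backs; the gripper's body (76 mm by 85 mm) begins 54 mm behind the grasp point. The pads swing forward as they close: fully open they stand 13 mm farther back than shut.
Start: joints at [-1.381, 0.053, 1.613, -0, 1.476, -0.119], TCP at [0.19, -0.595, 0.198] pointing down, gripper open.
Joint ranges: [-3.01, 3.01], [-1.01, 2.22], [0.06, 2.58], [-1.02, 4.17], [0.09, 2.62], [-3.14, 3.14]. Speed limits (rad/s): [2.57, 2.57, 3.14, 3.14, 3.14, 3.14].

INTERFACE

Orientations are given as a unit quaternion [w, x, y, z].
In Python, from plant import manip gives the robot as it stands. The module is installed in compiled form; this text tells all that it offers.
- The arm moves only by the tool move_arm, never from a script. Its argument "rows" is a list of rows, each an object of numbers: "tx", "ty", "tz": the shift along the tool's x, y, z in m; "ax", "ay", "az": the turn, a rotation vector about the tool's x, y, z in degrees; "jaw": the closure in counts, from 0 (fully open) to 255 (shut). In form: [{"tx": .., "ty": .., "tz": .., "ax": .., "ay": .., "az": .., "jaw": ..}, ...]. A call has 1 to 12 rows; each row shifts and turns the pose as measured when the row begins, along the tool's axes as they then stand; what a row does not reach is not made up. A row lasts 1/10 s, in which the tool goes at most 50 mm and 8.59 degrees, less where a joint would pass 70% of its speed; a pose out of reach is approached as far as the arm can. A call with a gripper value outside its range is refused whole. The fingers move at their own pace and stop on an object; the grip force is fixed at half the most. Time passes only in rows, so rows that do not move let the fingers close. It gives the time, the measured TCP pose, the force and the opening at its end, in the units of the state.
- manip.state(): the state, without advancing time (a new reading comes with each control period).
- manip.grab_frame(name): name is "scene" or "side" or "wrist"; returns a dict with "color" (480x640x3 uint8, red, green, blue), "intrinsics" (3x3 intrinsics, pixels), "dist_coeffs" ([k1, k2, p1, p2, k3] as OpenCV has them; the pictures are not rectified), "R" (3x3) and "t" (3): a world point X has camera coordinates R X + t. Camera axes: x right, y down, z forward; pixel columns grow to the right and rows downward; lengths in m; the calibration is good to about 2 mm. A picture is of the moment at which its call begins. There is no depth.
- manip.job_done(): hands the job in, once; it reports no verdict.
The state is a dict: "time": time; "joint_pos": joint angles; "joint_vel": joint speeds; "joint_efforts": joint torques, N m; "tool_pos": TCP position; "tool_rot": TCP orientation; "contact_force": force on the tool from outside, world axes, zero at the start; "ft_torque": the same for the moment, N m; "gripper_width": opening from 0.0 (shut) to 1.0 (fully open).
Only numpy, scipy, OpenCV 4.12 (cv2) and the standard library are available. Lean on these libraries where they do the work, as an engineer would, in place of code of your own. Each camera call takes 0.05 s, during which the arm holds its last target.

## Working session

There is one attempt and no reset: what is moved stays moved. The work goes in short steps, Python scripts to look and compute and a tool call to move; the robot and the scene stay as the last step left them, time stands still between calls to the robot, and variables do not carry over. Pictures are saved under pics/ and viewed, and the job is handed in when it is done.

Besides the shell and the picture viewer there is one more tool, called after "Request:" by a JSON object that holds its "name" and its "arguments", one argument or row to a line. move_arm: Moves the arm, as the interface text tells. Its arguments: {"type":"object","properties":{"rows":{"type":"array"}},"required":["rows"]}

```bash
mkdir -p pics; ls; python3 - <<'E'
from plant import manip
import cv2,numpy as np
s=manip.state(); print(s)
for n in ["scene","side","wrist"]:
    f=manip.grab_frame(n); cv2.imwrite(f"pics/{n}0.png",f["color"][:,:,::-1])
    np.savez(f"{n}0.npz",**f)
    print(n,f["intrinsics"].tolist(),f["dist_coeffs"],(-f["R"].T@f["t"]))
E
```

```text
pics
{'time': 0.0, 'joint_pos': array([-1.38100696e+00,  5.33177697e-02,  1.61428694e+00,  4.54193773e-05,
        1.47599406e+00, -1.19020052e-01]), 'joint_vel': array([ 0.00072283, -0.00079898,  0.00075909, -0.00232364, -0.00084213,
       -0.00059775]), 'joint_efforts': array([-1.79945723e-04, -3.93676758e+01, -3.70177424e+01, -5.22350956e-05,
        7.04454433e-03,  2.31238550e-05]), 'tool_pos': array([ 0.18982512, -0.59475879,  0.19659153]), 'tool_rot': array([-1.00323259e-03,  9.88103094e-01,  1.53789694e-01, -1.28941594e-05]), 'contact_force': array([ 0.4386401 , -0.34386255,  0.31211043]), 'ft_torque': array([-0.01277117,  0.00023686, -0.00445425]), 'gripper_width': 0.9954883622186286}
scene [[556.6712495181486, 0.0, 315.85325293456395], [0.0, 556.6712495181486, 239.5256150765383], [0.0, 0.0, 1.0]] [0.05985645 0.         0.         0.         0.        ] [ 1.48069822 -0.65634935  1.15774393]
side [[479.90877673450973, 0.0, 317.3340264002361], [0.0, 479.90877673450973, 245.20882507020573], [0.0, 0.0, 1.0]] [-0.05487089  0.          0.          0.          0.        ] [0.30325262 0.63448598 0.98892269]
wrist [[374.39242493097737, 0.0, 320.45866352086273], [0.0, 374.39242493097737, 241.72569309865966], [0.0, 0.0, 1.0]] [-0.0671651  0.         0.         0.         0.       ] [ 0.25820431 -0.57297134  0.37357758]
```

View pics/scene0.png

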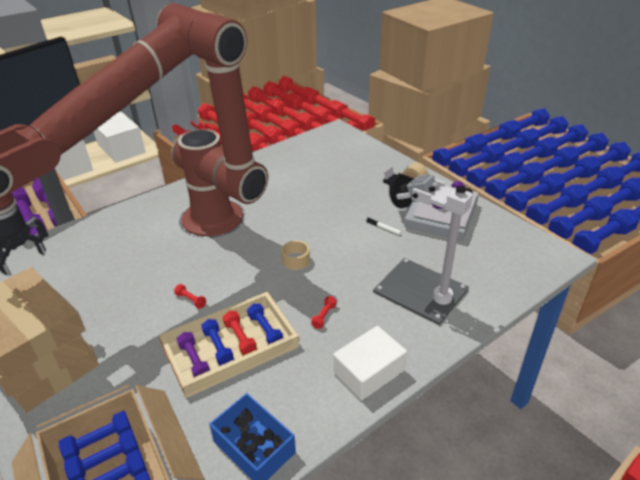

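View pics/side0.png

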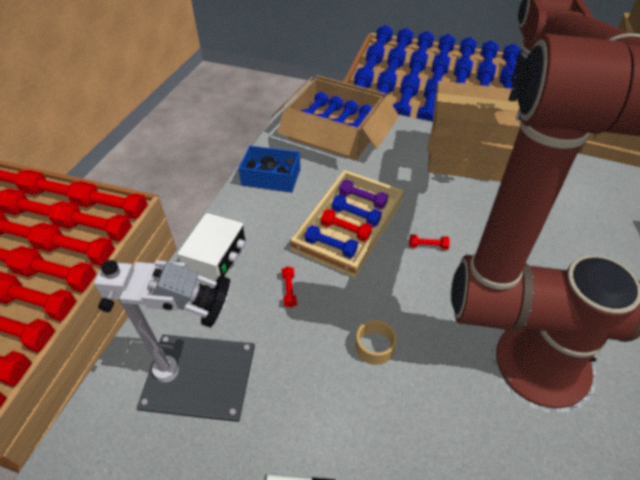

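View pics/wrist0.png

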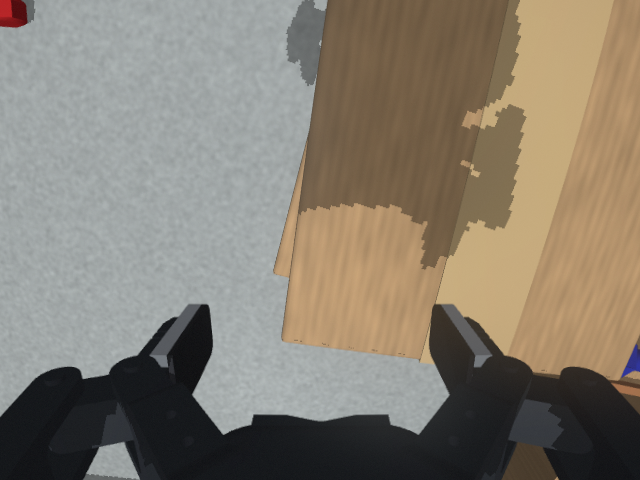

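The scene view shows the tray at about (230,345) with the red dumbbell third from the left (238,332), and the camera stand at about (440,290). In the side view the red one is at (347,224) and the stand base at (197,377). Next I zoom in for measurements.

```bash
cat > h.py <<'E'
import numpy as np,cv2
def load(n):
    return dict(np.load(n+".npz"))
def ray(f,uv):
    uv=np.array(uv,float).reshape(-1,1,2)
    p=cv2.undistortPoints(uv,f["intrinsics"],f["dist_coeffs"]).reshape(-1,2)
    d=np.c_[p,np.ones(len(p))]@f["R"]
    d/=np.linalg.norm(d,axis=1)[:,None]
    return -f["R"].T@f["t"],d
def plane(f,uv,z):
    c,d=ray(f,uv); return c+d*((z-c[2])/d[:,2])[:,None]
def tri(f1,uv1,f2,uv2):
    c1,d1=ray(f1,uv1);c2,d2=ray(f2,uv2);out=[]
    for a,b in zip(d1,d2):
        A=np.c_[a,-b];s=np.linalg.lstsq(A,c2-c1,rcond=None)[0]
        p,q=c1+s[0]*a,c2+s[1]*b; out.append(np.r_[(p+q)/2,np.linalg.norm(p-q)])
    return np.array(out)
def proj(f,X):
    return cv2.projectPoints(np.array(X,float).reshape(-1,3),cv2.Rodrigues(f["R"])[0],f["t"],f["intrinsics"],f["dist_coeffs"])[0].reshape(-1,2)
def crop(f,name,x0,y0,x1,y1,k):
    im=f["color"][y0:y1,x0:x1,::-1]
    im=cv2.resize(im,None,fx=k,fy=k,interpolation=cv2.INTER_CUBIC)
    for x in range((x0+19)//20*20,x1,20): cv2.putText(im,str(x),(int((x-x0)*k),8),0,.3,(0,255,255)); cv2.line(im,((x-x0)*k,10),((x-x0)*k,16),(0,255,255))
    for y in range((y0+19)//20*20,y1,20): cv2.putText(im,str(y),(0,int((y-y0)*k)),0,.3,(0,255,255)); cv2.line(im,(20,(y-y0)*k),(26,(y-y0)*k),(0,255,255))
    cv2.imwrite(name,im)
E
python3 - <<'E'
from h import *
s=load("scene0");d=load("side0")
crop(s,"pics/s_st.png",360,150,500,330,4 if 0 else 3)
crop(d,"pics/d_st.png",80,200,280,430,3-0)
crop(s,"pics/s_cam.png",375,155,485,225,7)
crop(d,"pics/d_cam.png",90,250,240,340,5)
for n,f in(("scene",s),("side",d)):
    hsv=cv2.cvtColor(f["color"],cv2.COLOR_RGB2HSV)
    m=(((hsv[...,0]<8)|(hsv[...,0]>172))&(hsv[...,1]>170)&(hsv[...,2]>60)).astype(np.uint8)
    k,l,st,c=cv2.connectedComponentsWithStats(m)
    for i in range(1,k):
        if 80<st[i,4]<3000:
            print(n,st[i],c[i].round(1),plane(f,c[i],.032).round(4))
E
```

```text
scene [199 104  18  18 229] [207.6 112.4] [[-0.6716  0.3614  0.032 ]]
scene [197 122  23  12  97] [208.5 126.5] [[-0.5497  0.2978  0.032 ]]
scene [175 285  30  23 203] [190.1 296.2] [[ 0.3368 -0.2583  0.032 ]]
scene [313 297  23  31 239] [323.5 312.1] [[6.274e-01 4.000e-04 3.200e-02]]
scene [223 312  33  42 489] [238.9 332. ] [[ 0.542  -0.2209  0.032 ]]
scene [623 454  17  26 263] [633.2 470.2] [[1.3755 0.2235 0.032 ]]
side [321 209  51  33 598] [345.7 224.6] [[ 0.5427 -0.2204  0.032 ]]
side [410 235  39  14 301] [429.2 241.7] [[ 0.3168 -0.238   0.032 ]]
side [282 267  15  40 363] [288.6 287. ] [[0.6089 0.0239 0.032 ]]
side [   0  315   55   38 1192] [ 28.2 332. ] [[1.1278 0.3527 0.032 ]]
side [  0 351  31  36 811] [ 13.  367.5] [[1.0973 0.4372 0.032 ]]
```

```bash
ls pics
```

```text
d_cam.png
d_st.png
s_cam.png
s_st.png
scene0.png
side0.png
wrist0.png
```

View pics/s_st.png

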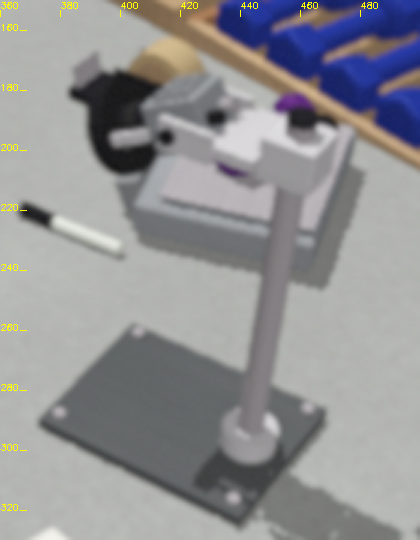

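View pics/d_st.png

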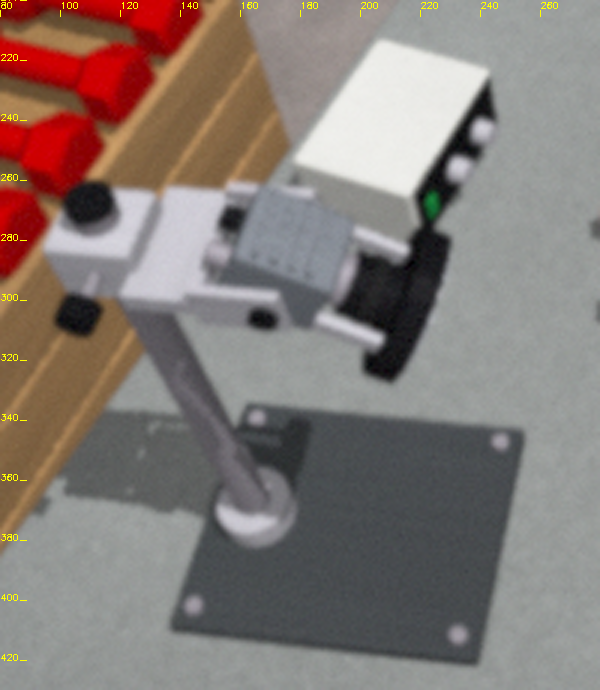

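View pics/s_cam.png

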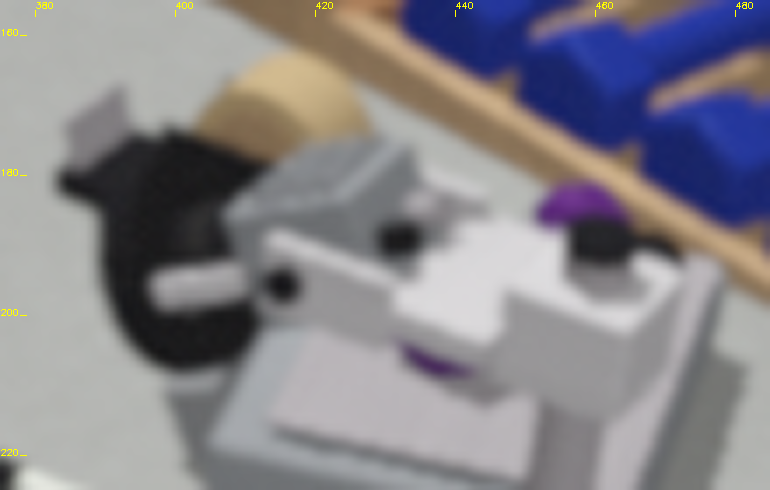

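View pics/d_cam.png

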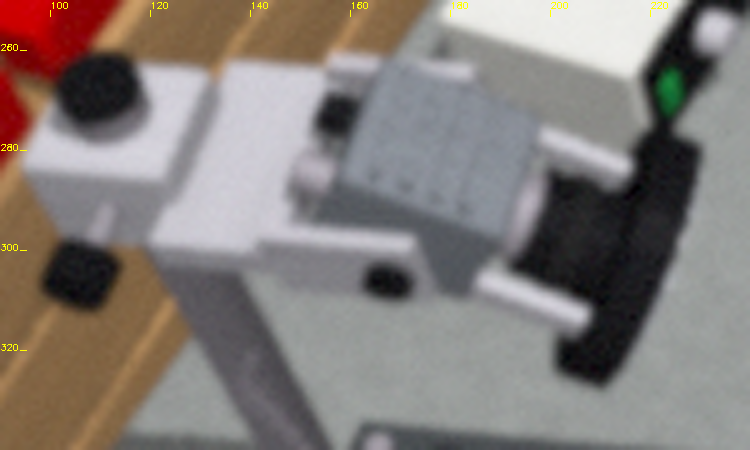

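```bash
python3 - <<'E'
from h import *
s=load("scene0");d=load("side0")
S=[(403,258),(465.5,287),(437.5,325),(370.5,290)]
D=[(253.5,344),(237,421),(137,410),(162,335)]
# orient matching: try all shifts/reflections
P1=plane(s,S,0.012);P2=plane(d,D,0.012)
print(P1.round(4));print(P2.round(4))
print("scene ext", [np.linalg.norm(P1[i]-P1[(i+1)%4]).round(4) for i in range(4)], P1.mean(0))
print("side ext", [np.linalg.norm(P2[i]-P2[(i+1)%4]).round(4) for i in range(4)], P2.mean(0))
E
```

```text
[[0.586  0.3504 0.012 ]
 [0.7934 0.3995 0.012 ]
 [0.8448 0.225  0.012 ]
 [0.629  0.1751 0.012 ]]
[[0.6296 0.1859 0.012 ]
 [0.586  0.3591 0.012 ]
 [0.7931 0.4131 0.012 ]
 [0.8395 0.2393 0.012 ]]
scene ext [np.float64(0.2132), np.float64(0.1819), np.float64(0.2215), np.float64(0.1805)] [0.71329268 0.28752144 0.012     ]
side ext [np.float64(0.1787), np.float64(0.214), np.float64(0.1799), np.float64(0.2166)] [0.71204887 0.29936011 0.012     ]
```

```bash
python3 - <<'E'
from h import *
s=load("scene0");d=load("side0")
# order: front-left.. match: A (front,+y) etc.
Sb=[(405.7,260.3),(462.3,285.7),(437.7,315.7),(380,287.3)]
# scene order: (.59,.35),(.79,.40),(.84,.22),(.63,.18)
Db=[(232.7,411.3),(144.7,401.3),(165.7,339),(246.7,346.7)]
r=[]
for f,P in((s,Sb),(d,Db)):
    g=cv2.cvtColor(f["color"],cv2.COLOR_RGB2GRAY).astype(float);o=[]
    for x,y in P:
        x0,y0=int(round(x)),int(round(y));w=g[y0-4:y0+5,x0-4:x0+5];w=np.clip(w-np.percentile(w,60),0,None)
        Y,X=np.mgrid[y0-4:y0+5,x0-4:x0+5];o.append(((w*X).sum()/w.sum(),(w*Y).sum()/w.sum()))
    r.append(o);print(np.round(o,1).tolist())
T=tri(s,r[0],d,r[1]);print(T.round(4));print(T.mean(0))
for f,o in((s,r[0]),(d,r[1])):
    P=plane(f,o,.014);print(P.round(4).tolist(),P.mean(0))
    e=(P[1]+P[2]-P[0]-P[3]);print(np.degrees(np.arctan2(e[1],e[0])), np.linalg.norm(e)/2)
    e=(P[0]+P[1]-P[2]-P[3]);print(np.degrees(np.arctan2(e[1],e[0]))-90, np.linalg.norm(e)/2)
E
```

```text
[[406.6, 257.1], [463.4, 283.7], [437.3, 315.5], [378.2, 285.6]]
[[232.3, 411.1], [144.0, 401.2], [165.2, 338.5], [246.4, 346.6]]
[[0.6006 0.3488 0.0266 0.0017]
 [0.7858 0.3949 0.0224 0.003 ]
 [0.824  0.2467 0.0176 0.0009]
 [0.6375 0.2001 0.0207 0.0041]]
[0.71196719 0.29759678 0.02183565 0.00243341]
[[0.5914, 0.3606, 0.014], [0.7816, 0.4039, 0.014], [0.8216, 0.2492, 0.014], [0.631, 0.2038, 0.014]] [0.70637281 0.30437704 0.014     ]
13.11200949794045 0.19549262357894062
14.330359642790853 0.16070305111312683
[[0.6038, 0.3444, 0.014], [0.7887, 0.3918, 0.014], [0.8263, 0.2455, 0.014], [0.6413, 0.1985, 0.014]] [0.71504905 0.29507003 0.014     ]
14.325548418455526 0.19085963991616037
14.404942849627076 0.1508731923484487
```

```bash
cat >> h.py <<'E'
def redmask(f):
    hsv=cv2.cvtColor(f["color"],cv2.COLOR_RGB2HSV)
    return (((hsv[...,0]<8)|(hsv[...,0]>172))&(hsv[...,1]>150)&(hsv[...,2]>50)).astype(np.uint8)
def comp(f,uv):
    k,l=cv2.connectedComponents(redmask(f))
    i=l[int(round(uv[1])),int(round(uv[0]))]; ys,xs=np.where(l==i); return np.c_[xs,ys].astype(float)
from scipy.spatial.transform import Rotation as Rn
def tool(s):
    q=s["tool_rot"]; return Rn.from_quat([q[1],q[2],q[3],q[0]])
E
python3 - <<'E'
from h import *
for n,uv in(("scene0",(238.9,332)),("side0",(345.7,224.6))):
    f=load(n);p=comp(f,uv);P=plane(f,p,.036)[:,:2];c=P.mean(0)
    w,v=np.linalg.eigh(np.cov((P-c).T));a=v[:,1];a*=np.sign(a[0]);t=(P-c)@a
    print(n,c,np.degrees(np.arctan2(a[1],a[0])),t.min(),t.max())
# tray corners top z=.045 from images later
f=load("side0");crop(f,"pics/d_tr.png",280,160,410,280,6)
E
```

```text
scene0 [ 0.54295971 -0.22208278] -8.961438379472176 -0.08301448603166348 0.07727343321837146
side0 [ 0.54209831 -0.21684583] -9.84298059113734 -0.07323256979276069 0.07771902180395558
```

View pics/d_tr.png

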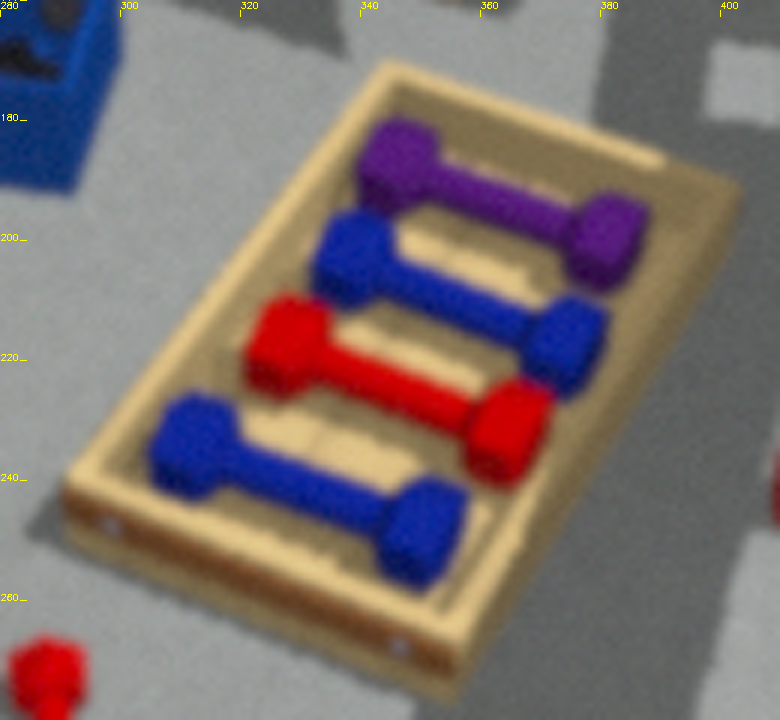

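Request:
{"name": "move_arm", "arguments": {
  "rows": [
    {"tz": -0.05, "jaw": 0},
    {"tz": -0.05, "jaw": 0},
    {"tz": -0.03, "jaw": 0},
    {"tx": 0.041, "ty": -0.023, "jaw": 0},
    {"tx": 0.041, "ty": -0.023, "jaw": 0},
    {"tx": 0.041, "ty": -0.023, "jaw": 0},
    {"tx": 0.041, "ty": -0.023, "jaw": 0},
    {"tx": 0.041, "ty": -0.023, "jaw": 0},
    {"tx": 0.041, "ty": -0.023, "jaw": 0},
    {"tx": 0.041, "ty": -0.023, "jaw": 0},
    {"tx": 0.041, "ty": -0.023, "jaw": 0},
    {"tx": 0.041, "ty": -0.023, "jaw": 0}
  ]
}}

```text
schema error: expected keys tx, ty, tz, ax, ay, az, jaw
```

Request:
{"name": "move_arm", "arguments": {
  "rows": [
    {"tx": 0.041, "ty": -0.023, "jaw": 0},
    {"az": 6.8, "jaw": 0},
    {"az": 6.8, "jaw": 0},
    {"az": 6.8, "jaw": 0},
    {"az": 6.8, "jaw": 0},
    {"jaw": 0}
  ]
}}

```text
schema error: expected keys tx, ty, tz, ax, ay, az, jaw
```

```bash
cat >> h.py <<'E'
def shot(name,tag):
    from plant import manip
    f=manip.grab_frame(name); np.savez(tag+".npz",**f); cv2.imwrite(f"pics/{tag}.png",f["color"][:,:,::-1]); return f
E
python3 - <<'E'
from h import *
from plant import manip
f=shot("wrist","w1");s=manip.state();print(s["time"],s["tool_pos"],tool(s).as_matrix().round(4).tolist(),s["joint_pos"].round(3))
uv=proj(f,[.5425,-.22,.036])[0];print(uv, -f["R"].T@f["t"], f["R"].round(3).tolist())
p=comp(f,uv);P=plane(f,p,.036)[:,:2];c=P.mean(0)
w,v=np.linalg.eigh(np.cov((P-c).T));a=v[:,1];a*=np.sign(a[0]);t=(P-c)@a
print(c,np.degrees(np.arctan2(a[1],a[0])),t.min(),t.max())
E
```

```text
0.2 [ 0.18987565 -0.59500334  0.19702559] [[0.9527, 0.304, -0.0002], [0.304, -0.9527, 0.0013], [0.0002, -0.0013, -1.0]] [-1.381  0.053  1.614  0.     1.476 -0.119]
[  58.33115113 -242.16337353] [ 0.25821229 -0.57301288  0.3737313 ] [[0.305, -0.952, -0.002], [-0.913, -0.293, 0.284], [-0.271, -0.085, -0.959]]
[ 0.14852856 -0.60678864] -71.41671844744356 -0.4238863101507229 0.41118717152165507
```

View pics/w1.png

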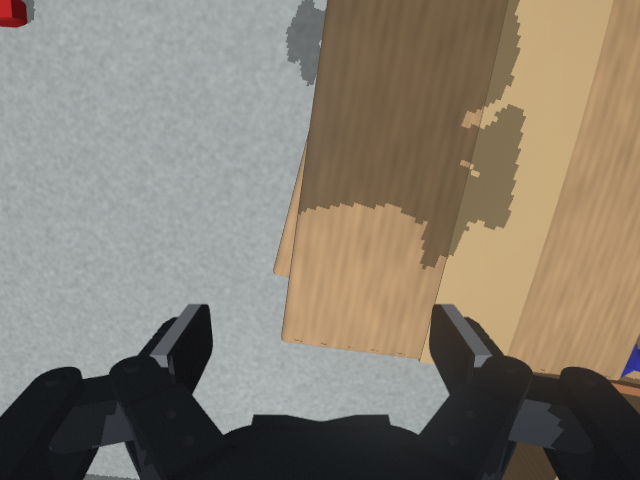

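The call was refused because every row needs all seven keys, so the arm has not moved. Resending in full.

Request:
{"name": "move_arm", "arguments": {
  "rows": [
    {"tx": 0, "ty": 0, "tz": -0.05, "ax": 0, "ay": 0, "az": 0, "jaw": 0},
    {"tx": 0, "ty": 0, "tz": -0.05, "ax": 0, "ay": 0, "az": 0, "jaw": 0},
    {"tx": 0, "ty": 0, "tz": -0.03, "ax": 0, "ay": 0, "az": 0, "jaw": 0},
    {"tx": 0.041, "ty": -0.023, "tz": 0, "ax": 0, "ay": 0, "az": 0, "jaw": 0},
    {"tx": 0.041, "ty": -0.023, "tz": 0, "ax": 0, "ay": 0, "az": 0, "jaw": 0},
    {"tx": 0.041, "ty": -0.023, "tz": 0, "ax": 0, "ay": 0, "az": 0, "jaw": 0},
    {"tx": 0.041, "ty": -0.023, "tz": 0, "ax": 0, "ay": 0, "az": 0, "jaw": 0},
    {"tx": 0.041, "ty": -0.023, "tz": 0, "ax": 0, "ay": 0, "az": 0, "jaw": 0},
    {"tx": 0.041, "ty": -0.023, "tz": 0, "ax": 0, "ay": 0, "az": 0, "jaw": 0},
    {"tx": 0.041, "ty": -0.023, "tz": 0, "ax": 0, "ay": 0, "az": 0, "jaw": 0},
    {"tx": 0.041, "ty": -0.023, "tz": 0, "ax": 0, "ay": 0, "az": 0, "jaw": 0},
    {"tx": 0.041, "ty": -0.023, "tz": 0, "ax": 0, "ay": 0, "az": 0, "jaw": 0}
  ]
}}

```text
time: 1.4
tool_pos: [0.4851, -0.2776, 0.3293]
tool_rot: [-0.004, 0.989, 0.148, 0.0]
contact_force: [0.0, -1.4, -0.2]
gripper_width: 1.001
```

Request:
{"name": "move_arm", "arguments": {
  "rows": [
    {"tx": 0.041, "ty": -0.023, "tz": 0, "ax": 0, "ay": 0, "az": 0, "jaw": 0},
    {"tx": 0, "ty": 0, "tz": 0, "ax": 0, "ay": 0, "az": 6.8, "jaw": 0},
    {"tx": 0, "ty": 0, "tz": 0, "ax": 0, "ay": 0, "az": 6.8, "jaw": 0},
    {"tx": 0, "ty": 0, "tz": 0, "ax": 0, "ay": 0, "az": 6.8, "jaw": 0},
    {"tx": 0, "ty": 0, "tz": 0, "ax": 0, "ay": 0, "az": 6.8, "jaw": 0},
    {"tx": 0, "ty": 0, "tz": 0, "ax": 0, "ay": 0, "az": 0, "jaw": 100}
  ]
}}

```text
time: 2.0
tool_pos: [0.5225, -0.2342, 0.3275]
tool_rot: [-0.005, 0.996, -0.092, -0.002]
contact_force: [0.3, -0.0, -1.4]
gripper_width: 0.856
```

```bash

python3 - <<'E'
from h import *
from plant import manip
f=shot("wrist","w2");s=manip.state();print(s["time"],s["tool_pos"],tool(s).as_matrix().round(4).tolist(),s["joint_pos"].round(3),s["gripper_width"])
uv=proj(f,[.5425,-.22,.036])[0];print(uv, -f["R"].T@f["t"])
p=comp(f,uv);P=plane(f,p,.036)[:,:2];c=P.mean(0)
w,v=np.linalg.eigh(np.cov((P-c).T));a=v[:,1];a*=np.sign(a[0]);t=(P-c)@a
print(c,np.degrees(np.arctan2(a[1],a[0])),t.min(),t.max())
E
```

```text
2.05 [ 0.52247604 -0.23431157  0.327517  ] [[0.9835, -0.1808, -0.0021], [-0.1808, -0.9835, 0.011], [-0.004, -0.0104, -0.9999]] [-0.556 -0.111  1.561  0.008  1.7    1.198] 0.7759332901418275
[308.69881868 175.65622136] [ 0.59340091 -0.24905226  0.50411566]
[ 0.5443944 -0.2198217] -8.519146817353239 -0.07459835175198462 0.06821114817276866
```

View pics/w2.png

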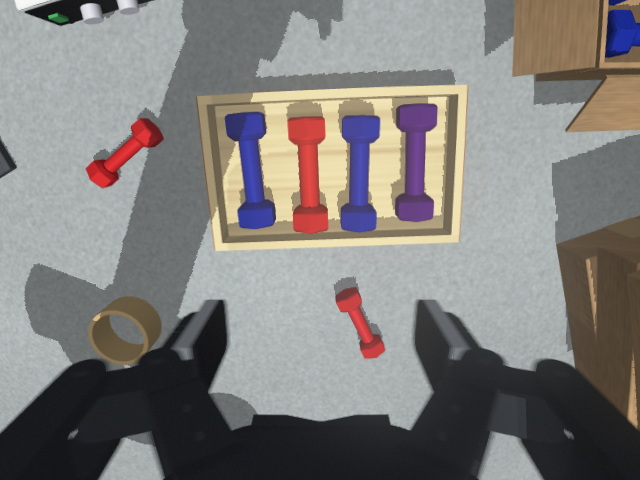

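The wrist view shows the four dumbbells in the tray; the red one's handle runs from (309,145) to (310,205). Next I measure the handle line.

```bash

python3 - <<'E'
from h import *
f=load("w2")
p=comp(f,(309,175))
ys=np.arange(p[:,1].min(),p[:,1].max()+1)
W=[(y,p[p[:,1]==y][:,0].min(),p[p[:,1]==y][:,0].max()) for y in ys]
print([(int(y),int(a),int(b)) for y,a,b in W][::4])
h=[((a+b)/2,y) for y,a,b in W if 148<y<202]
P=plane(f,h,.034)[:,:2];c=P.mean(0);a=np.polyfit(P[:,0],P[:,1],1)
print(P[0],P[-1],np.degrees(np.arctan(a[0])))
# length ends on plane z ~.032/.054
e=plane(f,[(307,ys[0]),(311,ys[-1])],.036);print(e)
# handle ends: rows where the width steps
w=np.array([b-a for _,a,b in W]);print(w.astype(int).tolist())
E
```

```text
[(117, 305, 317), (121, 288, 324), (125, 288, 324), (129, 288, 324), (133, 289, 324), (137, 289, 324), (141, 292, 320), (145, 298, 316), (149, 299, 316), (153, 299, 316), (157, 299, 317), (161, 299, 317), (165, 299, 317), (169, 300, 317), (173, 300, 317), (177, 300, 317), (181, 300, 317), (185, 300, 317), (189, 301, 318), (193, 301, 318), (197, 301, 318), (201, 301, 318), (205, 301, 317), (209, 297, 323), (213, 293, 327), (217, 293, 327), (221, 293, 327), (225, 294, 327), (229, 294, 326)]
[ 0.57452279 -0.22459416] [ 0.51062127 -0.21480002] -8.563675087615351
[[ 0.61157112 -0.23123289  0.036     ]
 [ 0.47068259 -0.20915849  0.036     ]]
[12, 28, 33, 35, 36, 36, 36, 36, 36, 36, 36, 36, 36, 36, 35, 35, 35, 35, 35, 35, 35, 34, 32, 30, 28, 26, 23, 18, 18, 17, 17, 17, 17, 17, 17, 17, 17, 17, 18, 18, 18, 18, 18, 18, 18, 18, 18, 18, 18, 18, 18, 18, 17, 17, 17, 17, 17, 17, 17, 17, 17, 17, 17, 17, 17, 17, 17, 17, 17, 17, 18, 18, 17, 17, 17, 17, 17, 17, 17, 17, 17, 17, 17, 17, 17, 17, 17, 17, 16, 15, 18, 24, 26, 28, 32, 32, 34, 34, 34, 34, 34, 34, 34, 34, 34, 34, 34, 34, 33, 33, 33, 33, 32, 30, 24, 10]
```

Request:
{"name": "move_arm", "arguments": {
  "rows": [
    {"tx": 0.016, "ty": -0.018, "tz": 0, "ax": -0.6, "ay": 0.1, "az": -1.8, "jaw": 120},
    {"tx": 0, "ty": 0, "tz": 0.04, "ax": 0, "ay": 0, "az": 0, "jaw": 120},
    {"tx": 0, "ty": 0, "tz": 0.05, "ax": 0, "ay": 0, "az": 0, "jaw": 120},
    {"tx": 0, "ty": 0, "tz": 0.05, "ax": 0, "ay": 0, "az": 0, "jaw": 120},
    {"tx": 0, "ty": 0, "tz": 0.05, "ax": 0, "ay": 0, "az": 0, "jaw": 120},
    {"tx": 0, "ty": 0, "tz": 0, "ax": 0, "ay": 0, "az": 0, "jaw": 120}
  ]
}}

```text
time: 2.65
tool_pos: [0.5435, -0.2209, 0.1355]
tool_rot: [0.002, 0.998, -0.067, 0.003]
contact_force: [-0.7, 0.2, -1.4]
gripper_width: 0.532
```

```bash

python3 - <<'E'
from h import *
from plant import manip
f=shot("wrist","w3");s=manip.state();print(s["time"],s["tool_pos"],tool(s).as_matrix().round(4).tolist(),s["gripper_width"])
uv=proj(f,[.5415,-.2195,.034])[0];print(uv)
p=comp(f,uv)
ys=np.arange(p[:,1].min(),p[:,1].max()+1)
W=[(y,p[p[:,1]==y][:,0].min(),p[p[:,1]==y][:,0].max()) for y in ys]
print([(int(y),int(a),int(b)) for y,a,b in W][::8])
w=np.array([b-a for _,a,b in W]);m=w<np.percentile(w,30)*1.1
h=[((a+b)/2,y) for (y,a,b),k in zip(W,m) if k and abs(y-uv[1])<45]
P=plane(f,h,.034)[:,:2];a=np.polyfit(P[:,0],P[:,1],1)
print(P[0],P[-1],np.degrees(np.arctan(a[0])), np.polyval(a,.5415))
R=tool(s).as_matrix();print(R.T@(np.array([.5415,np.polyval(a,.5415),.014])-s["tool_pos"]))
E
```

```text
2.7 [ 0.54601633 -0.22229194  0.14026309] [[0.9908, -0.1346, 0.0109], [-0.1345, -0.9909, -0.0075], [0.0119, 0.006, -0.9999]] 0.5356184925721457
[318.69392992 231.43542155]
[(135, 296, 330), (143, 289, 351), (151, 289, 351), (159, 289, 351), (167, 289, 350), (175, 296, 345), (183, 304, 335), (191, 304, 335), (199, 304, 334), (207, 304, 334), (215, 304, 334), (223, 304, 334), (231, 304, 334), (239, 304, 333), (247, 304, 333), (255, 304, 333), (263, 304, 333), (271, 304, 333), (279, 293, 343), (287, 291, 345), (295, 290, 346), (303, 290, 346), (311, 291, 346), (319, 304, 332)]
[ 0.57531478 -0.22468027] [ 0.50936744 -0.21499546] -8.32987409918029 -0.21957433619186834
[-0.00633776 -0.0028395   0.1261821 ]
```

View pics/w3.png

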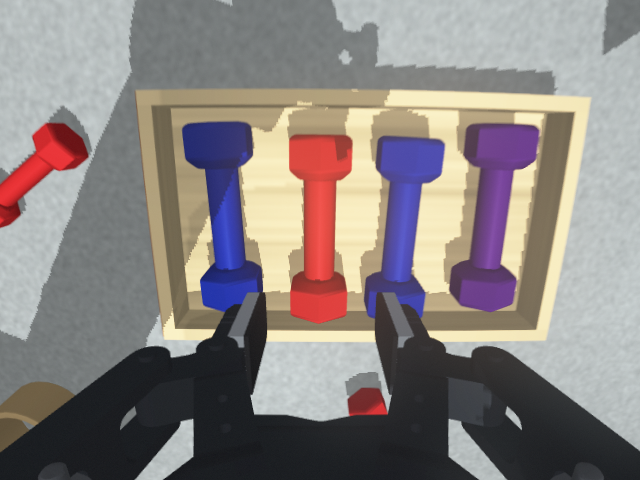

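The red handle is at x≈319 between the fingers, clear of the neighbours. Now fine alignment.

Request:
{"name": "move_arm", "arguments": {
  "rows": [
    {"tx": -0.006, "ty": -0.003, "tz": 0.03, "ax": 0.4, "ay": -0.6, "az": 0.6, "jaw": 120},
    {"tx": 0, "ty": 0, "tz": 0, "ax": 0, "ay": 0, "az": 0, "jaw": 120},
    {"tx": 0, "ty": 0, "tz": 0, "ax": 0, "ay": 0, "az": 0, "jaw": 120}
  ]
}}

```text
time: 3.0
tool_pos: [0.5467, -0.2223, 0.1212]
tool_rot: [0.003, 0.997, -0.071, 0.008]
contact_force: [0.6, -1.0, 2.0]
gripper_width: 0.528
```

```bash

python3 - <<'E'
from h import *
from plant import manip
s=manip.state();print(s["time"],s["tool_pos"],tool(s).as_matrix().round(4).tolist(),s["gripper_width"])
R=tool(s).as_matrix();print(R.T@(np.array([.5415,-.2195,.014])-s["tool_pos"]))
E
```

```text
3.0 [ 0.54669447 -0.22231462  0.12124076] [[0.9897, -0.1423, 0.0151], [-0.1423, -0.9898, -0.0068], [0.0159, 0.0046, -0.9999]] 0.5283642522395381
[-0.00725161 -0.00253523  0.10712829]
```

Request:
{"name": "move_arm", "arguments": {
  "rows": [
    {"tx": -0.007, "ty": -0.003, "tz": 0.02, "ax": 0.4, "ay": -0.9, "az": 0.2, "jaw": 120},
    {"tx": -0.004, "ty": -0.002, "tz": 0.015, "ax": 0, "ay": -0.5, "az": 0, "jaw": 120},
    {"tx": 0, "ty": 0, "tz": 0, "ax": 0, "ay": 0, "az": 0, "jaw": 120}
  ]
}}

```text
time: 3.3
tool_pos: [0.5405, -0.2181, 0.0916]
tool_rot: [0.001, 0.997, -0.073, 0.0]
contact_force: [0.1, 0.6, -0.5]
gripper_width: 0.532
```

```bash
cat > st.py <<'E'
from h import *
from plant import manip
import sys
s=manip.state();R=tool(s).as_matrix()
print(s["time"],s["tool_pos"].round(4),R.round(4).tolist(),s["gripper_width"],s["contact_force"].round(1))
g=np.array(eval(sys.argv[1]));print("tool delta",(R.T@(g-s["tool_pos"])).round(4))
G=np.array(eval(sys.argv[2]))if len(sys.argv)>2 else None
if G is not None:
    G=np.linalg.qr(G.T)[0]*0+G.T if 0 else G
    print("rotvec deg",np.degrees(Rn.from_matrix(R.T@G).as_rotvec()).round(2))
E
python3 st.py "[.5415,-.2195,.014]" "Rn.from_euler('Z',-8.4,degrees=True).as_matrix()@np.diag([1,-1,-1])"
E
```

```text
3.3 [ 0.5405 -0.2181  0.0916] [[0.9894, -0.1451, 0.0008], [-0.1451, -0.9894, -0.0017], [0.0011, 0.0016, -1.0]] 0.5315229325434361 [ 0.1  0.6 -0.5]
tool delta [0.0011 0.0011 0.0776]
rotvec deg [ 0.09 -0.06  0.06]bash: E: command not found
```

Request:
{"name": "move_arm", "arguments": {
  "rows": [
    {"tx": 0.001, "ty": 0.001, "tz": 0.03, "ax": 0, "ay": 0, "az": 0, "jaw": 120},
    {"tx": 0, "ty": 0, "tz": 0.02, "ax": 0, "ay": 0, "az": 0, "jaw": 120},
    {"tx": 0, "ty": 0, "tz": 0.01, "ax": 0, "ay": 0, "az": 0, "jaw": 120},
    {"tx": 0, "ty": 0, "tz": 0, "ax": 0, "ay": 0, "az": 0, "jaw": 120}
  ]
}}

```text
time: 3.7
tool_pos: [0.5432, -0.2201, 0.0319]
tool_rot: [0.002, 0.997, -0.072, 0.002]
contact_force: [1.0, 1.1, 0.3]
gripper_width: 0.527
```

```bash

python3 st.py "[.5415,-.2195,.014]" "Rn.from_euler('Z',-8.4,degrees=True).as_matrix()@np.diag([1,-1,-1])"
```

```text
3.7 [ 0.5432 -0.2201  0.0319] [[0.9895, -0.1442, 0.0042], [-0.1442, -0.9895, -0.0037], [0.0047, 0.0031, -1.0]] 0.5273367235985468 [1.  1.1 0.3]
tool delta [-0.0019 -0.0004  0.0179]
rotvec deg [ 0.18 -0.27  0.11]
```

Request:
{"name": "move_arm", "arguments": {
  "rows": [
    {"tx": -0.002, "ty": 0, "tz": 0.01, "ax": 0.2, "ay": -0.3, "az": 0, "jaw": 120},
    {"tx": -0.001, "ty": 0, "tz": 0.006, "ax": 0, "ay": -0.1, "az": 0, "jaw": 120},
    {"tx": 0, "ty": 0, "tz": 0.001, "ax": 0, "ay": 0, "az": 0, "jaw": 120}
  ]
}}

```text
time: 4.0
tool_pos: [0.5416, -0.2205, 0.016]
tool_rot: [0.0, 0.997, -0.072, 0.0]
contact_force: [-0.6, -0.2, -0.4]
gripper_width: 0.53
```

```bash

python3 st.py "[.5415,-.2195,.014]" "Rn.from_euler('Z',-8.4,degrees=True).as_matrix()@np.diag([1,-1,-1])"; python3 -c "
from h import *
shot('wrist','w4')"
```

```text
4.0 [ 0.5416 -0.2205  0.016 ] [[0.9896, -0.144, 0.0004], [-0.144, -0.9896, -0.0007], [0.0005, 0.0006, -1.0]] 0.5296133230678015 [-0.6 -0.2 -0.4]
tool delta [-0.0003 -0.0009  0.002 ]
rotvec deg [ 0.04 -0.03  0.12]
```

View pics/w4.png

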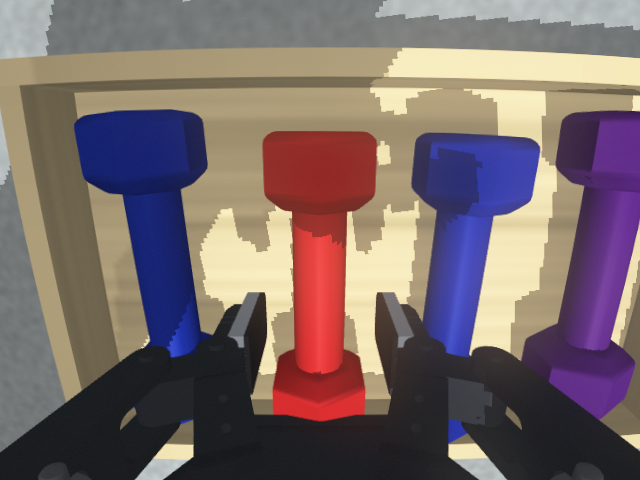

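The fingers straddle the red handle evenly (pads at x≈265 and 377, handle at 320), so I close.

Request:
{"name": "move_arm", "arguments": {
  "rows": [
    {"tx": 0, "ty": 0, "tz": 0.001, "ax": 0, "ay": 0, "az": 0, "jaw": 255},
    {"tx": 0, "ty": 0, "tz": 0, "ax": 0, "ay": 0, "az": 0, "jaw": 255},
    {"tx": 0, "ty": 0, "tz": 0, "ax": 0, "ay": 0, "az": 0, "jaw": 255},
    {"tx": 0, "ty": 0, "tz": 0, "ax": 0, "ay": 0, "az": 0, "jaw": 255},
    {"tx": 0, "ty": 0, "tz": 0, "ax": 0, "ay": 0, "az": 0, "jaw": 255},
    {"tx": 0, "ty": 0, "tz": 0, "ax": 0, "ay": 0, "az": 0, "jaw": 255}
  ]
}}

```text
time: 4.65
tool_pos: [0.5431, -0.2212, 0.0172]
tool_rot: [0.001, 0.997, -0.072, 0.002]
contact_force: [-0.1, 0.6, 0.6]
gripper_width: -0.001
```

Request:
{"name": "move_arm", "arguments": {
  "rows": [
    {"tx": 0, "ty": 0, "tz": -0.01, "ax": 0, "ay": 0, "az": 0, "jaw": 255},
    {"tx": 0, "ty": 0, "tz": -0.02, "ax": 0, "ay": 0, "az": 0, "jaw": 255},
    {"tx": 0, "ty": 0, "tz": -0.03, "ax": 0, "ay": 0, "az": 0, "jaw": 255},
    {"tx": 0, "ty": 0, "tz": -0.04, "ax": 0, "ay": 0, "az": 0, "jaw": 255},
    {"tx": 0, "ty": 0, "tz": -0.04, "ax": 0, "ay": 0, "az": 0, "jaw": 255},
    {"tx": 0, "ty": 0, "tz": -0.04, "ax": 0, "ay": 0, "az": 0, "jaw": 255},
    {"tx": 0, "ty": 0, "tz": -0.04, "ax": 0, "ay": 0, "az": 0, "jaw": 255},
    {"tx": 0, "ty": 0, "tz": -0.03, "ax": 0, "ay": 0, "az": 0, "jaw": 255},
    {"tx": 0, "ty": 0, "tz": -0.01, "ax": 0, "ay": 0, "az": 0, "jaw": 255},
    {"tx": 0, "ty": 0, "tz": 0, "ax": 0, "ay": 0, "az": 0, "jaw": 255}
  ]
}}

```text
time: 5.65
tool_pos: [0.5408, -0.2197, 0.2924]
tool_rot: [0.001, 0.997, -0.072, 0.002]
contact_force: [0.0, -0.7, 0.0]
gripper_width: 0.005
```

```bash

python3 st.py "[.5415,-.2195,.25]" "Rn.from_euler('Z',-8.4,degrees=True).as_matrix()@np.diag([1,-1,-1])"; python3 -c "
from h import *
shot('wrist','w5');shot('side','d5');shot('scene','s5')"
```

```text
5.65 [ 0.5408 -0.2197  0.2924] [[0.9896, -0.1438, 0.0047], [-0.1438, -0.9896, -0.003], [0.0051, 0.0023, -1.0]] 0.004689014754819181 [ 0.  -0.7  0. ]
tool delta [ 0.0004 -0.0004  0.0424]
rotvec deg [ 0.13 -0.29  0.13]
```

View pics/w5.png

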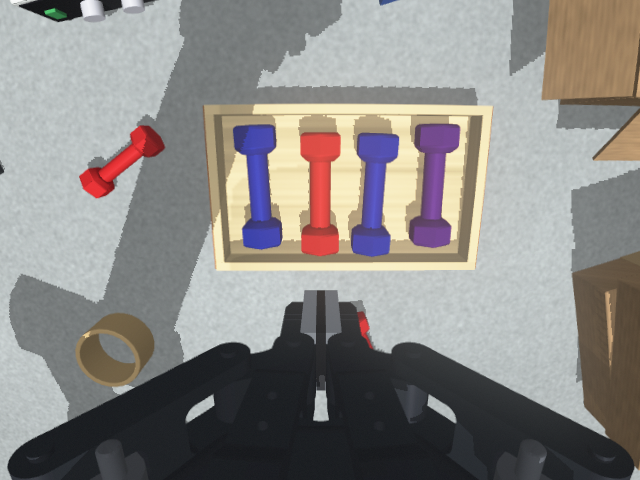

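View pics/d5.png

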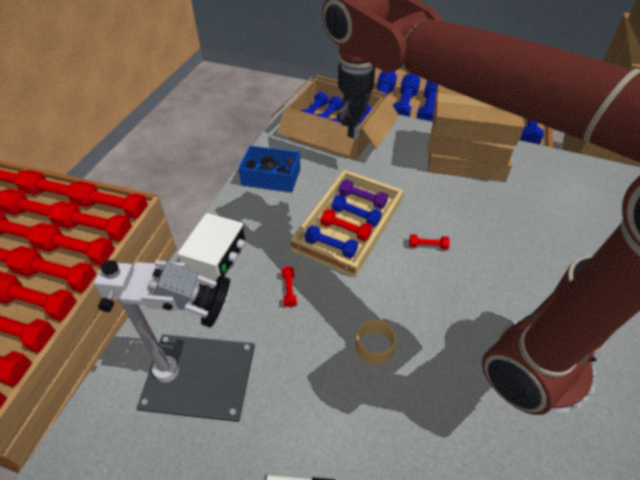

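View pics/s5.png

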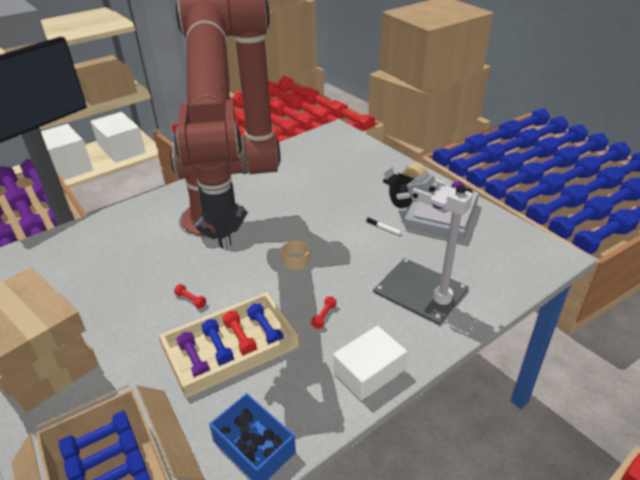

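The gripper shut fully (width 0) and the red dumbbell is still in the tray at (320,195) in the wrist view, so the grasp missed. I'll check where the reported TCP projects in each view.

```bash

python3 - <<'E'
from h import *
tp=np.array([.5408,-.2197,.2924])
for n in["w5","d5","s5"]:
    f=load(n);print(n,proj(f,[tp,tp+[0,0,.019],tp+[0,0,.05]]).round(1).tolist(),(-f["R"].T@f["t"]).round(3))
crop(load("d5"),"pics/d5c.png",310,30,410,180,4)
crop(load("s5"),"pics/s5c.png",180,160,270,260,6)
f=load("w4");print(proj(f,[[.5416,-.2205,.016],[.5416,-.2205,.035],[.5415,-.2195,.032]]).round(1).tolist())
f=load("w5");p=comp(f,(320,195));print(p[:,1].min(),p[:,1].max());
P=plane(f,p,.036)[:,:2];print(P.mean(0))
E
```

```text
w5 [[320.6, 277.9], [320.7, 293.3], [320.9, 326.8]] [ 0.611 -0.229  0.47 ]
d5 [[350.8, 148.3], [351.2, 141.6], [351.9, 130.3]] [0.303 0.634 0.989]
s5 [[227.4, 257.8], [226.4, 251.8], [224.8, 241.6]] [ 1.481 -0.656  1.158]
[[320.8, 277.9], [320.8, 293.5], [318.7, 291.3]]
133.0 255.0
[ 0.54402316 -0.21995969]
```

View pics/d5c.png

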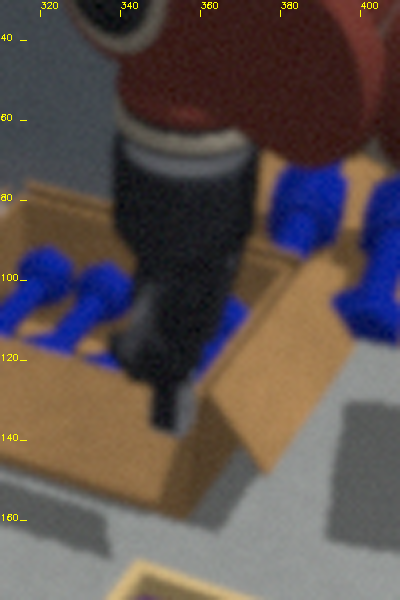

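View pics/s5c.png

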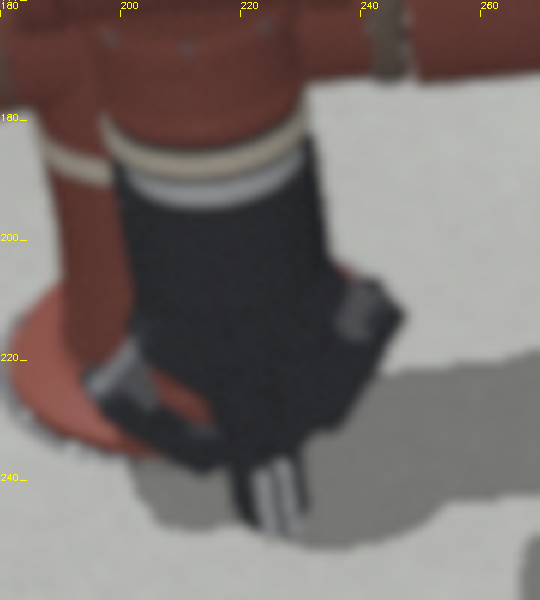

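```bash

python3 - <<'E'
from h import *
print(tri(load("s5"),[(225.8,249.3)],load("d5"),[(352,138.3)]))
# wrist: finger front tip edge row ~290, at tool +x 11mm, find depth
f=load("w5")
tp=np.array([.5408,-.2197,.2924])
for h in (0,.015,.02,.025,.03,.035): print(h,proj(f,[tp+[.011,-.0016,h]]).round(1).tolist())
crop(f,"pics/w5c.png",270,270,370,350,7)
E
```

```text
[[ 0.54028607 -0.22063224  0.31959867  0.00134565]]
0 [[320.6, 257.2]]
0.015 [[320.7, 267.6]]
0.02 [[320.7, 271.4]]
0.025 [[320.8, 275.5]]
0.03 [[320.8, 279.8]]
0.035 [[320.8, 284.4]]
```

View pics/w5c.png

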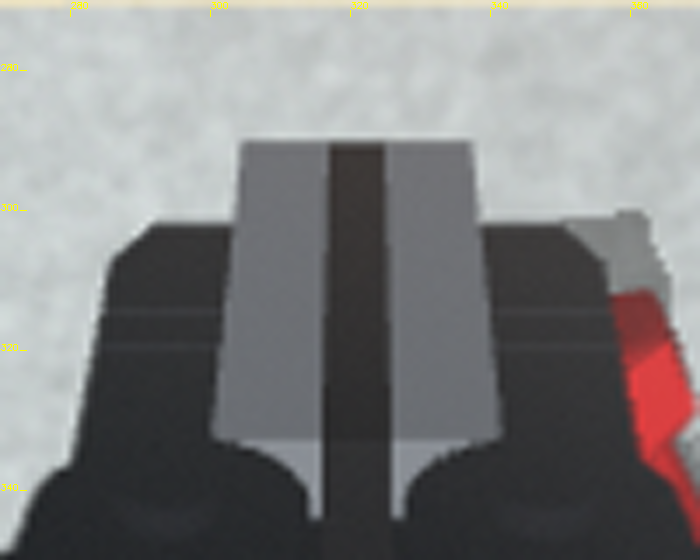

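```bash

python3 - <<'E'
from h import *
f=load("w5")
P=plane(f,[(204,105),(493,106),(475,269.5),(216,270)],.045)
print(P.round(4).tolist(),[np.linalg.norm(P[i]-P[(i+1)%4]).round(4) for i in range(4)])
d=load("side0")
Q=plane(d,[(345,170.5),(404,191),(357,267),(290.5,238)],.045) 
print(Q.round(4).tolist(),[np.linalg.norm(Q[i]-Q[(i+1)%4]).round(4) for i in range(4)])
E
```

```text
[[0.659, -0.1099, 0.045], [0.6144, -0.4215, 0.045], [0.4262, -0.3949, 0.045], [0.4711, -0.0821, 0.045]] [np.float64(0.3148), np.float64(0.19), np.float64(0.316), np.float64(0.1899)]
[[0.6095, -0.4167, 0.045], [0.4236, -0.3906, 0.045], [0.4684, -0.0823, 0.045], [0.6601, -0.1141, 0.045]] [np.float64(0.1878), np.float64(0.3115), np.float64(0.1943), np.float64(0.3068)]
```

```bash

python3 - <<'E'
from h import *
from plant import manip
s=manip.state();print(s["time"],s["tool_pos"],s["joint_vel"].round(3))
a=shot("side","d6");s=manip.state();print(s["tool_pos"]);b=shot("scene","s6");w=shot("wrist","w6")
s=manip.state();print(s["time"],s["tool_pos"],s["gripper_width"])
crop(a,"pics/d6c.png",310,80,410,180,6)
crop(b,"pics/s6c.png",180,180,270,270,6)
tp=s["tool_pos"]
for f in(a,b,w):print(proj(f,[tp]).round(1))
E
```

```text
5.8 [ 0.53953348 -0.21905697  0.28818146] [-0.     0.014  0.022  0.001  0.003  0.001]
[ 0.53928719 -0.21896443  0.28746556]
5.95 [ 0.53931941 -0.21896337  0.28740397] 0.0009245625683998776
[[351.3 150.3]]
[[227.6 259. ]]
[[320.7 277.9]]
```

View pics/d6c.png

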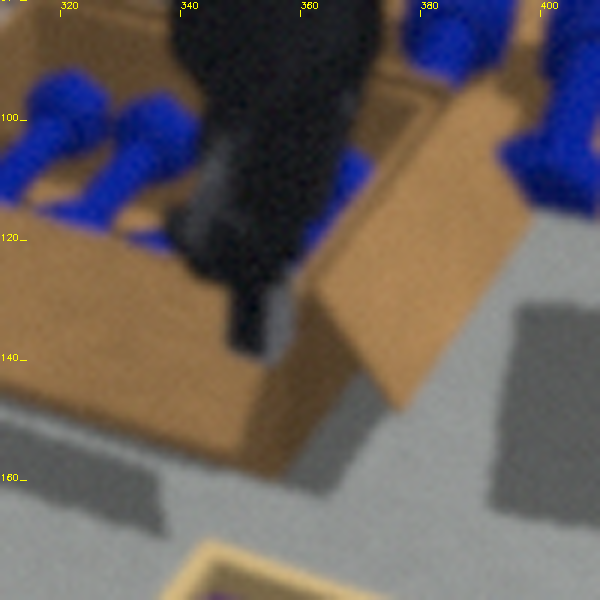

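View pics/s6c.png

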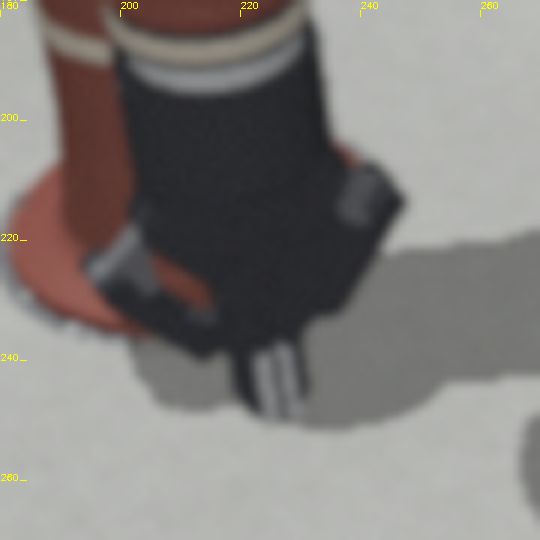

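Both fixed views put the shut fingertips about 27 mm short of the reported TCP: side row 140 against 150, and scene row 250 against 259. The tray rim measured from the wrist camera comes out at its true size (315 × 190 mm), so the camera is fine. The tool-point reading is long by about 27 mm along z, and the jaws shut above the handle. I'll allow for that, reopen and go lower, watching the force.

Request:
{"name": "move_arm", "arguments": {
  "rows": [
    {"tx": 0, "ty": 0, "tz": 0.03, "ax": 0, "ay": 0, "az": 0, "jaw": 120},
    {"tx": 0, "ty": 0, "tz": 0.05, "ax": 0, "ay": 0, "az": 0, "jaw": 120},
    {"tx": 0, "ty": 0, "tz": 0.05, "ax": 0, "ay": 0, "az": 0, "jaw": 120},
    {"tx": 0, "ty": 0, "tz": 0.05, "ax": 0, "ay": 0, "az": 0, "jaw": 120},
    {"tx": 0, "ty": 0, "tz": 0.03, "ax": 0, "ay": 0, "az": 0, "jaw": 120},
    {"tx": 0, "ty": 0, "tz": 0.01, "ax": 0, "ay": 0, "az": 0, "jaw": 120},
    {"tx": 0, "ty": 0, "tz": 0.0, "ax": 0, "ay": 0, "az": 0, "jaw": 120}
  ]
}}

```text
time: 6.65
tool_pos: [0.5349, -0.2166, 0.0549]
tool_rot: [-0.002, 0.997, -0.072, -0.005]
contact_force: [0.1, -0.3, 0.1]
gripper_width: 0.526
```

```bash

python3 st.py "[.5415,-.2195,-.011]" "Rn.from_euler('Z',-8.4,degrees=True).as_matrix()@np.diag([1,-1,-1])"
```

```text
6.65 [ 0.5349 -0.2166  0.0549] [[0.9895, -0.1441, -0.0105], [-0.144, -0.9896, 0.0056], [-0.0112, -0.004, -0.9999]] 0.5259156822140146 [ 0.1 -0.3  0.1]
tool delta [0.0077 0.0022 0.0658]
rotvec deg [-0.23  0.64  0.12]
```

Request:
{"name": "move_arm", "arguments": {
  "rows": [
    {"tx": 0.007, "ty": 0.002, "tz": 0.02, "ax": -0.2, "ay": 0.6, "az": 0, "jaw": 120},
    {"tx": 0.003, "ty": 0.001, "tz": 0.01, "ax": -0.1, "ay": 0.3, "az": 0, "jaw": 120},
    {"tx": 0, "ty": 0, "tz": 0, "ax": 0, "ay": 0, "az": 0, "jaw": 120}
  ]
}}

```text
time: 6.95
tool_pos: [0.5472, -0.2225, 0.0284]
tool_rot: [0.002, 0.997, -0.072, 0.005]
contact_force: [-0.3, 0.1, 0.8]
gripper_width: 0.532
```

```bash

python3 st.py "[.5415,-.2195,-.011]" "Rn.from_euler('Z',-8.4,degrees=True).as_matrix()@np.diag([1,-1,-1])"
```

```text
6.95 [ 0.5472 -0.2225  0.0284] [[0.9895, -0.144, 0.0099], [-0.1439, -0.9896, -0.005], [0.0106, 0.0036, -0.9999]] 0.5323077790476484 [-0.3  0.1  0.8]
tool delta [-0.0065 -0.0023  0.0393]
rotvec deg [ 0.2  -0.6   0.12]
```

Request:
{"name": "move_arm", "arguments": {
  "rows": [
    {"tx": -0.005, "ty": -0.002, "tz": 0.01, "ax": 0.1, "ay": -0.4, "az": 0, "jaw": 120},
    {"tx": 0, "ty": 0, "tz": 0, "ax": 0, "ay": 0, "az": 0, "jaw": 120},
    {"tx": 0, "ty": 0, "tz": 0, "ax": 0, "ay": 0, "az": 0, "jaw": 120}
  ]
}}

```text
time: 7.25
tool_pos: [0.5448, -0.2211, 0.0219]
tool_rot: [0.002, 0.997, -0.072, 0.004]
contact_force: [-0.8, 0.8, 0.7]
gripper_width: 0.533
```

```bash

python3 st.py "[.5415,-.2195,-.011]" "Rn.from_euler('Z',-8.4,degrees=True).as_matrix()@np.diag([1,-1,-1])"; python3 -c "
from h import *
shot('wrist','w7')"
```

```text
7.25 [ 0.5448 -0.2211  0.0219] [[0.9896, -0.1438, 0.008], [-0.1438, -0.9896, -0.0051], [0.0087, 0.0039, -1.0]] 0.5329979410465165 [-0.8  0.8  0.7]
tool delta [-0.0038 -0.0012  0.0329]
rotvec deg [ 0.22 -0.5   0.13]
```

View pics/w7.png

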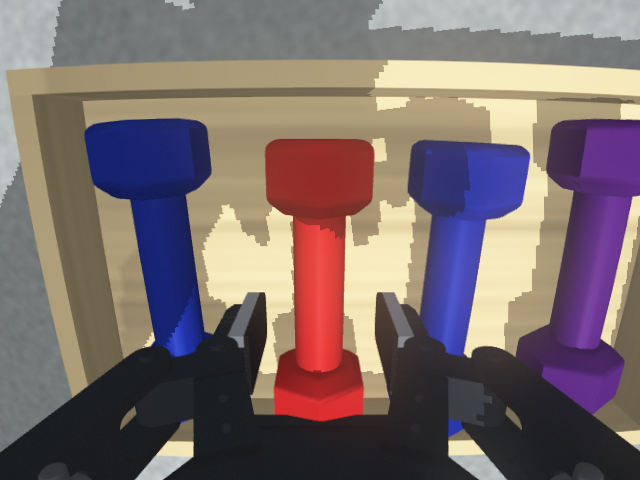

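Request:
{"name": "move_arm", "arguments": {
  "rows": [
    {"tx": -0.003, "ty": -0.001, "tz": 0.015, "ax": 0.2, "ay": -0.4, "az": 0, "jaw": 120},
    {"tx": -0.001, "ty": 0, "tz": 0.01, "ax": 0, "ay": -0.1, "az": 0, "jaw": 120},
    {"tx": 0, "ty": 0, "tz": 0.003, "ax": 0, "ay": 0, "az": 0, "jaw": 120},
    {"tx": 0, "ty": 0, "tz": 0, "ax": 0, "ay": 0, "az": 0, "jaw": 120}
  ]
}}

```text
time: 7.7
tool_pos: [0.5406, -0.2193, -0.0083]
tool_rot: [0.0, 0.997, -0.072, -0.0]
contact_force: [0.3, -0.4, 0.8]
gripper_width: 0.527
```

```bash

python3 st.py "[.5415,-.2195,-.011]" "Rn.from_euler('Z',-8.4,degrees=True).as_matrix()@np.diag([1,-1,-1])"; python3 -c "
from h import *
shot('wrist','w8')"
```

```text
7.7 [ 0.5406 -0.2193 -0.0083] [[0.9896, -0.1438, -0.0008], [-0.1438, -0.9896, 0.0], [-0.0008, 0.0001, -1.0]] 0.5270271666225068 [ 0.3 -0.4  0.8]
tool delta [0.0009 0.     0.0027]
rotvec deg [0.   0.05 0.13]
```

View pics/w8.png

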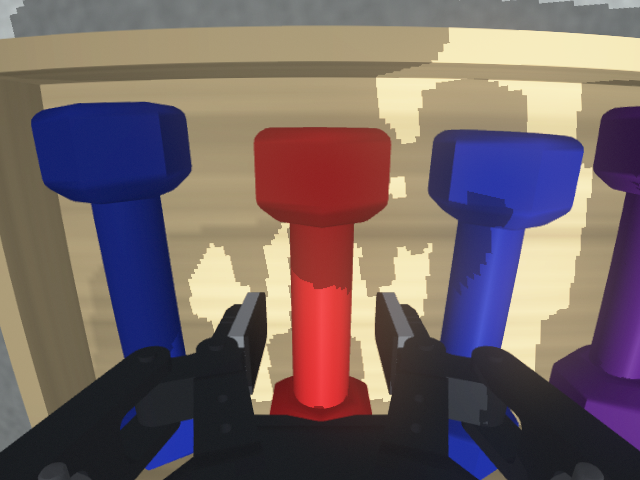

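Request:
{"name": "move_arm", "arguments": {
  "rows": [
    {"tx": 0.003, "ty": 0, "tz": 0.004, "ax": 0, "ay": 0, "az": 0, "jaw": 120},
    {"tx": 0, "ty": 0, "tz": 0.0, "ax": 0, "ay": 0, "az": 0, "jaw": 255},
    {"tx": 0, "ty": 0, "tz": 0, "ax": 0, "ay": 0, "az": 0, "jaw": 255},
    {"tx": 0, "ty": 0, "tz": 0, "ax": 0, "ay": 0, "az": 0, "jaw": 255},
    {"tx": 0, "ty": 0, "tz": 0, "ax": 0, "ay": 0, "az": 0, "jaw": 255},
    {"tx": 0, "ty": 0, "tz": 0, "ax": 0, "ay": 0, "az": 0, "jaw": 255}
  ]
}}

```text
time: 8.35
tool_pos: [0.5444, -0.2202, -0.0117]
tool_rot: [0.0, 0.997, -0.072, 0.0]
contact_force: [-0.6, 0.1, 0.0]
gripper_width: 0.258
```

```bash

python3 st.py "[.5415,-.2195,-.011]" "Rn.from_euler('Z',-8.4,degrees=True).as_matrix()@np.diag([1,-1,-1])"; python3 -c "
from h import *
shot('wrist','w9')"
```

```text
8.35 [ 0.5444 -0.2202 -0.0117] [[0.9896, -0.1439, 0.0], [-0.1439, -0.9896, -0.0006], [0.0001, 0.0006, -1.0]] 0.2578051095893048 [-0.6  0.1  0. ]
tool delta [-0.003  -0.0002 -0.0007]
rotvec deg [ 0.03 -0.01  0.13]
```

View pics/w9.png

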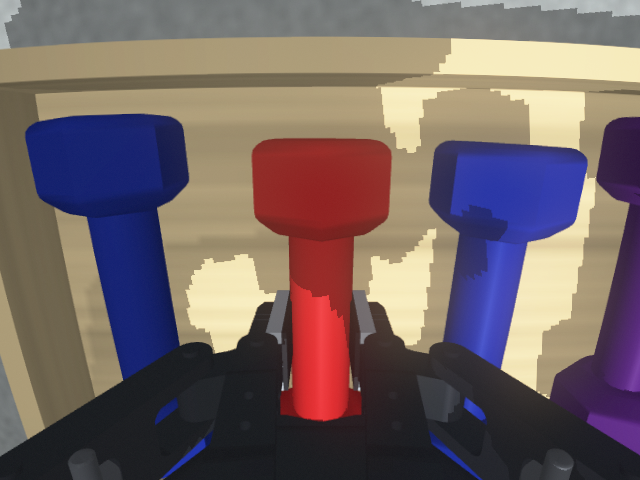

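The jaws hold the handle (width 0.258, about 22 mm). Lifting.

Request:
{"name": "move_arm", "arguments": {
  "rows": [
    {"tx": 0, "ty": 0, "tz": -0.01, "ax": 0, "ay": 0, "az": 0, "jaw": 255},
    {"tx": 0, "ty": 0, "tz": -0.02, "ax": 0, "ay": 0, "az": 0, "jaw": 255},
    {"tx": 0, "ty": 0, "tz": -0.03, "ax": 0, "ay": 0, "az": 0, "jaw": 255},
    {"tx": 0, "ty": 0, "tz": -0.04, "ax": 0, "ay": 0, "az": 0, "jaw": 255},
    {"tx": 0, "ty": 0, "tz": -0.04, "ax": 0, "ay": 0, "az": 0, "jaw": 255},
    {"tx": 0, "ty": 0, "tz": -0.04, "ax": 0, "ay": 0, "az": 0, "jaw": 255},
    {"tx": 0, "ty": 0, "tz": -0.03, "ax": 0, "ay": 0, "az": 0, "jaw": 255},
    {"tx": 0, "ty": 0, "tz": -0.02, "ax": 0, "ay": 0, "az": 0, "jaw": 255},
    {"tx": 0, "ty": 0, "tz": -0.01, "ax": 0, "ay": 0, "az": 0, "jaw": 255},
    {"tx": 0, "ty": 0, "tz": 0, "ax": 0, "ay": 0, "az": 0, "jaw": 255}
  ]
}}

```text
time: 9.4
tool_pos: [0.5345, -0.2142, 0.2225]
tool_rot: [-0.007, 0.997, -0.072, -0.015]
contact_force: [0.4, 0.4, -8.0]
gripper_width: 0.26
```

```bash

python3 st.py "[.5415,-.2195,-.011]"; python3 -c "
from h import *
shot('wrist','w10');f=shot('side','d10');g=shot('scene','s10');crop(f,'pics/d10c.png',280,60,440,220,4);crop(g,'pics/s10c.png',160,160,290,290,5)"
```

```text
9.4 [ 0.5345 -0.2142  0.2225] [[0.9892, -0.1435, -0.0288], [-0.1431, -0.9896, 0.016], [-0.0308, -0.0117, -0.9995]] 0.26009518712968743 [ 0.4  0.4 -8. ]
tool delta [0.0149 0.0069 0.233 ]
```

View pics/w10.png

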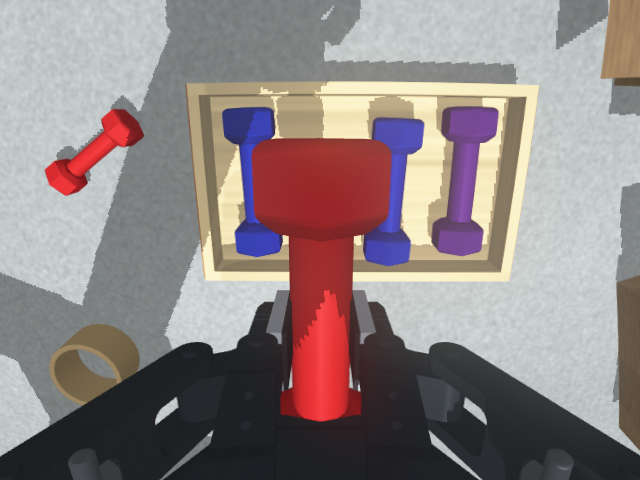

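View pics/d10c.png

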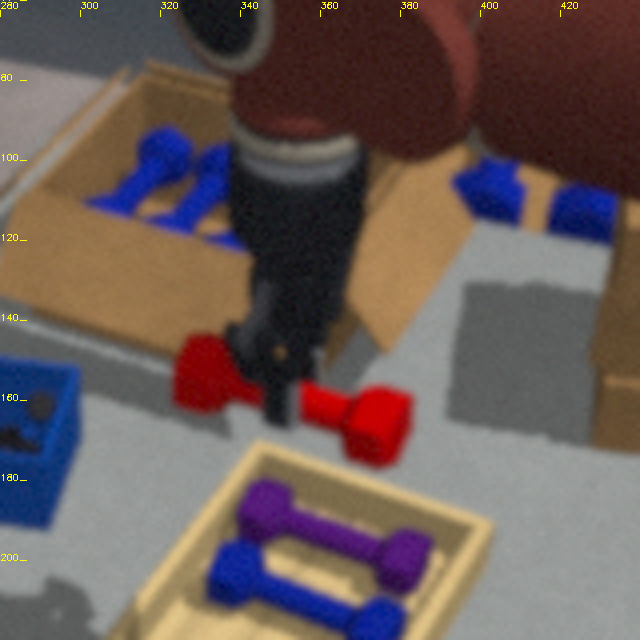

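View pics/s10c.png

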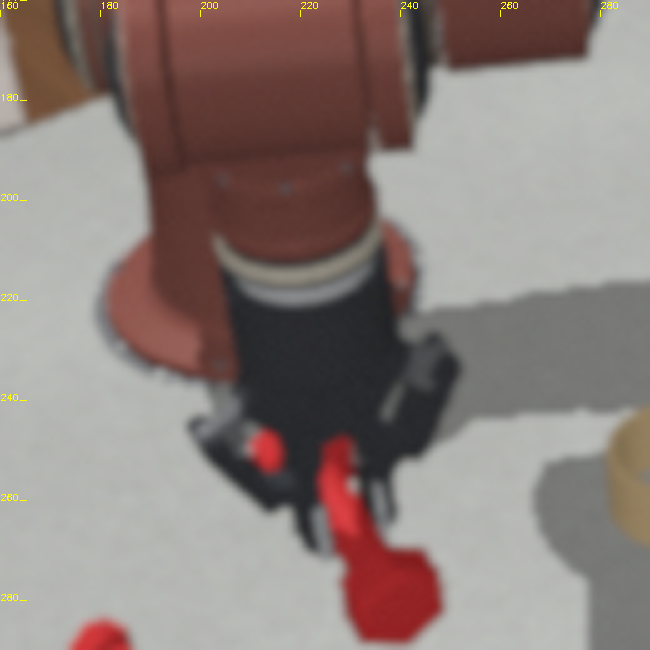

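The dumbbell is held without slip: its far head sits at the same pixels before and after the lift (rows 139–240), and the others stay in the tray. Next I move to a pose where the wrist camera can see the ring-light face.

Request:
{"name": "move_arm", "arguments": {
  "rows": [
    {"tx": 0, "ty": 0, "tz": -0.03, "ax": 0, "ay": 1, "az": 0, "jaw": 255},
    {"tx": -0.006, "ty": -0.02, "tz": -0.03, "ax": 0, "ay": 0, "az": 0, "jaw": 255},
    {"tx": -0.012, "ty": -0.035, "tz": -0.01, "ax": 0, "ay": 0, "az": -4, "jaw": 255},
    {"tx": -0.012, "ty": -0.035, "tz": -0.01, "ax": 0, "ay": 0, "az": -4, "jaw": 255},
    {"tx": -0.012, "ty": -0.035, "tz": 0, "ax": 0, "ay": 0, "az": -4, "jaw": 255},
    {"tx": -0.01, "ty": -0.035, "tz": 0, "ax": 0, "ay": 0, "az": -4, "jaw": 255},
    {"tx": -0.01, "ty": -0.035, "tz": 0, "ax": 0, "ay": 0, "az": -4, "jaw": 255},
    {"tx": 0, "ty": -0.035, "tz": 0, "ax": 0, "ay": 0, "az": -4, "jaw": 255},
    {"tx": 0, "ty": -0.035, "tz": 0, "ax": 0, "ay": 0, "az": -4, "jaw": 255},
    {"tx": 0, "ty": -0.02, "tz": 0, "ax": 0, "ay": 0, "az": -4, "jaw": 255},
    {"tx": 0, "ty": 0, "tz": 0, "ax": 0, "ay": 0, "az": 0, "jaw": 255}
  ]
}}

```text
time: 10.65
tool_pos: [0.4396, 0.0784, 0.2851]
tool_rot: [-0.021, 0.976, 0.215, -0.024]
contact_force: [0.8, -0.8, -7.3]
gripper_width: 0.256
```

```bash

python3 st.py "[.478,.103,.312]" "Rn.from_euler('ZY',[24,-50],degrees=True).as_matrix()@np.diag([1,-1,-1])"; python3 -c "
from plant import manip
print(manip.state()['joint_pos'].round(3))"
```

```text
10.65 [0.4396 0.0784 0.2851] [[0.9061, 0.4193, -0.0559], [0.4212, -0.9065, 0.0299], [-0.0381, -0.0506, -0.998]] 0.25572368059488815 [ 0.8 -0.8 -7.3]
tool delta [ 0.0441 -0.0076 -0.0283]
rotvec deg [-3.09 52.19 -0.44]
[-0.011 -0.385  1.858  0.03   1.725  1.129]
```

Request:
{"name": "move_arm", "arguments": {
  "rows": [
    {"tx": 0.02, "ty": -0.004, "tz": -0.01, "ax": -1, "ay": 8, "az": 0, "jaw": 255},
    {"tx": 0.02, "ty": -0.004, "tz": -0.01, "ax": -1, "ay": 8, "az": 0, "jaw": 255},
    {"tx": 0.01, "ty": 0, "tz": -0.01, "ax": -1, "ay": 8, "az": 0, "jaw": 255},
    {"tx": 0, "ty": 0, "tz": 0, "ax": 0, "ay": 8, "az": 0, "jaw": 255},
    {"tx": 0, "ty": 0, "tz": 0, "ax": 0, "ay": 8, "az": 0, "jaw": 255},
    {"tx": 0, "ty": 0, "tz": 0, "ax": 0, "ay": 8, "az": 0, "jaw": 255},
    {"tx": 0, "ty": 0, "tz": 0, "ax": 0, "ay": 4, "az": 0, "jaw": 255},
    {"tx": 0, "ty": 0, "tz": 0, "ax": 0, "ay": 0, "az": 0, "jaw": 255}
  ]
}}

```text
time: 11.45
tool_pos: [0.4798, 0.1019, 0.2932]
tool_rot: [-0.092, 0.891, 0.188, 0.402]
contact_force: [-0.4, 0.5, -8.5]
gripper_width: 0.253
```

```bash

python3 st.py "[.478,.103,.312]" "Rn.from_euler('ZY',[24,-50],degrees=True).as_matrix()@np.diag([1,-1,-1])"; python3 -c "
from plant import manip
from h import *
print(manip.state()['joint_pos'].round(3));f=shot('wrist','w11');print(proj(f,[[.612,.273,.316],[.683,.291,.35]]))"
```

```text
11.45 [0.4798 0.1019 0.2932] [[0.6053, 0.4094, 0.6826], [0.2607, -0.9123, 0.3159], [0.7521, -0.0133, -0.659]] 0.2533744453236138 [-0.4  0.5 -8.5]
tool delta [ 0.0134 -0.002  -0.0133]
rotvec deg [-0.62  1.23 -0.47]
[-0.271 -1.009  2.369  0.568  1.135  0.815]
[[185.97146917  38.02806427]
 [208.79628284 -49.95576803]]
```

View pics/w11.png

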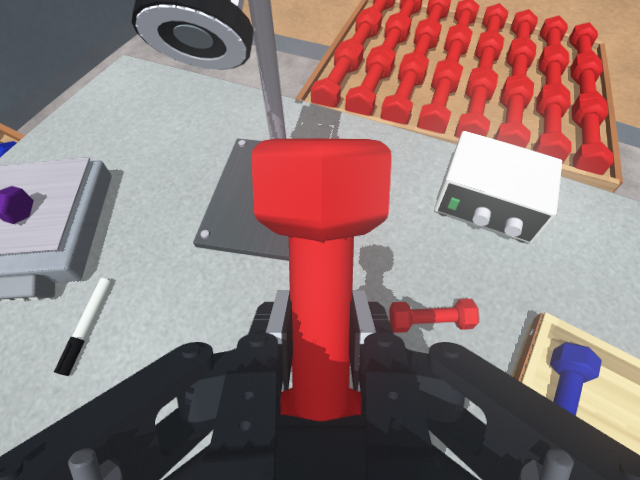

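The ring-light face shows at about (192,33), slightly clipped at the top. Joint 2 is close to its limit, so I raise the tool a little, which helps both.

Request:
{"name": "move_arm", "arguments": {
  "rows": [
    {"tx": 0.02, "ty": 0, "tz": -0.016, "ax": 0, "ay": 0, "az": 0, "jaw": 255},
    {"tx": 0.02, "ty": 0, "tz": -0.016, "ax": 0, "ay": 0, "az": 0, "jaw": 255},
    {"tx": 0, "ty": 0, "tz": 0, "ax": 0, "ay": 0, "az": 0, "jaw": 255},
    {"tx": 0, "ty": 0, "tz": 0, "ax": 0, "ay": 0, "az": 0, "jaw": 255}
  ]
}}

```text
time: 11.9
tool_pos: [0.4806, 0.102, 0.3448]
tool_rot: [-0.091, 0.893, 0.189, 0.397]
contact_force: [-0.7, 0.1, -8.5]
gripper_width: 0.256
```

```bash

python3 st.py "[.478,.103,.312]" ; python3 -c "
from plant import manip
from h import *
f=shot('wrist','w12');print(manip.state()['joint_pos'].round(3));crop(f,'pics/w12c.png',100,0,300,140,4)"
```

```text
11.9 [0.4806 0.102  0.3448] [[0.6126, 0.4105, 0.6754], [0.2662, -0.9118, 0.3127], [0.7442, -0.0117, -0.6678]] 0.2558996589374575 [-0.7  0.1 -8.5]
tool delta [-0.0257 -0.0016  0.0204]
[-0.264 -0.978  2.267  0.539  1.199  0.863]
```

View pics/w12.png

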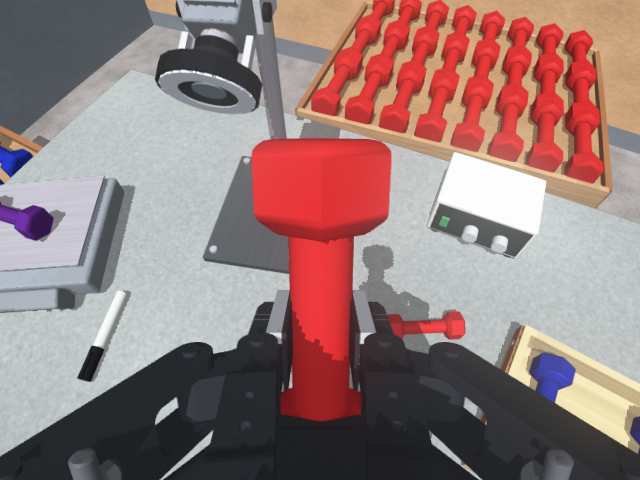

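View pics/w12c.png

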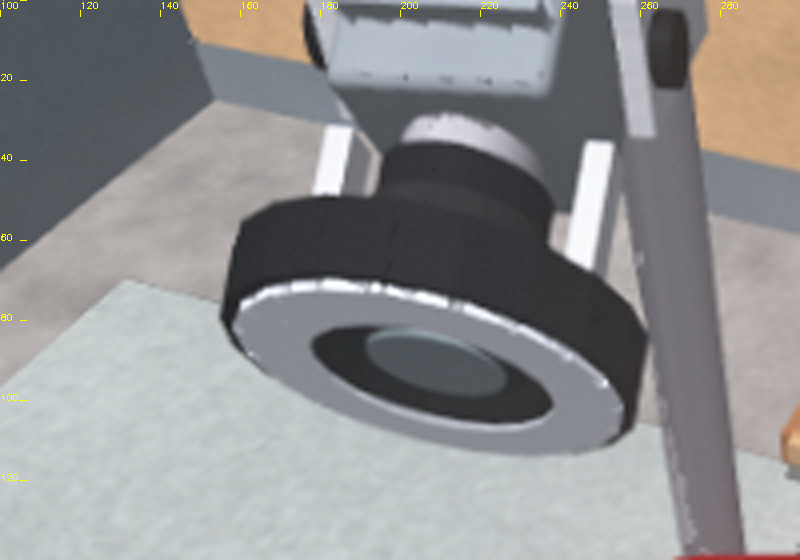

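```bash

python3 - <<'E'
from h import *
f=load("w12");im=f["color"]
print([im[y,x].tolist() for x,y in((165,85),(200,105),(245,105),(210,75),(150,95),(180,103),(205,92),(240,110))])
X=cv2.resize(im,None,fx=4,fy=4,interpolation=cv2.INTER_CUBIC)
print([X[380,x].tolist() for x in range(900,1160,12)][:3])
m=np.zeros((X.shape[0]+2,X.shape[1]+2),np.uint8)
cv2.floodFill(X.copy(),m,(4*165,4*85),0,(14,14,14),(14,14,14),cv2.FLOODFILL_FIXED_RANGE|cv2.FLOODFILL_MASK_ONLY|(255<<8))
m=m[1:-1,1:-1];m=cv2.morphologyEx(m,cv2.MORPH_CLOSE,np.ones((5,5)))
print(cv2.boundingRect(m))
c=cv2.findContours(m,cv2.RETR_CCOMP,cv2.CHAIN_APPROX_NONE)[0]
c=sorted(c,key=len)[-2:]
V=X[:,:,::-1].copy();cv2.drawContours(V,c,-1,(0,0,255),1)
for k in c: print(len(k),cv2.fitEllipse(cv2.convexHull(k)) )
cv2.imwrite("pics/seg.png",V[0:560,400:1200])
np.savez("ring12.npz",a=(c[1][:,0]+.5)/4-.5,b=(c[0][:,0]+.5)/4-.5)
E
```

```text
[[134, 137, 144], [136, 139, 146], [136, 138, 145], [244, 246, 250], [194, 202, 203], [187, 193, 194], [80, 86, 90], [137, 139, 146]]
[[82, 88, 93], [48, 48, 48], [48, 48, 49]]
(633, 293, 390, 162)
605 ((831.9813232421875, 377.38751220703125), (93.38922119140625, 254.6290740966797), 105.6006851196289)
887 ((828.8992919921875, 372.81292724609375), (131.29803466796875, 406.3829345703125), 104.72915649414062)
```

View pics/seg.png

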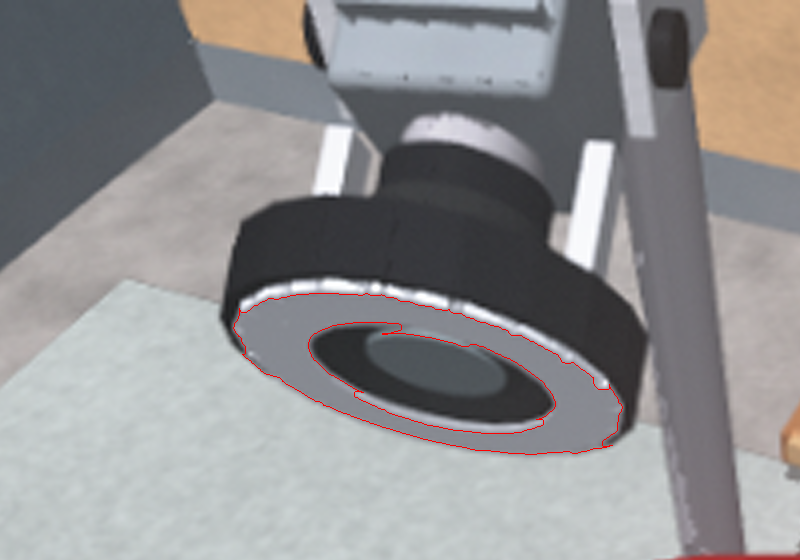

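```bash
cat > ring.py <<'E'
from h import *
from scipy.optimize import least_squares
f=load("w12");a=np.load("ring12.npz")["a"]
h=cv2.convexHull(a.astype(np.float32))[:,0]
# resample hull evenly
per=np.r_[h,h[:1]];d=np.r_[0,np.cumsum(np.linalg.norm(np.diff(per,axis=0),axis=1))]
t=np.linspace(0,d[-1],120,endpoint=False);pts=np.c_[np.interp(t,d,per[:,0]),np.interp(t,d,per[:,1])]
C,D=ray(f,pts)
def nrm(y,p): return np.array([np.cos(p)*np.cos(y),np.cos(p)*np.sin(y),np.sin(p)])  # ring +x
def res(P,c,n):
    X=C+D*(((c-C)@n)/(D@n))[:,None]; return np.linalg.norm(X-c,axis=1)-.044
r=least_squares(lambda v:res(v,v[:3],nrm(v[3],v[4])),[.612,.273,.316,.25,.43],loss="soft_l1",f_scale=.001)
v=r.x;print("free: centre",v[:3].round(4),"yaw,tilt",np.degrees(v[3:]).round(2),"rms",np.sqrt(np.mean(res(v,v[:3],nrm(v[3],v[4]))**2)))
print(" implied tilt axis",(v[:3]+.0805*nrm(v[3],v[4])).round(4))
# constrained: centre lies 80.5 before axis point at z .35; unknown axis xy, yaw, tilt
def con(v): n=nrm(v[2],v[3]); return np.r_[v[0],v[1],.35]-.0805*n,n
r=least_squares(lambda v:res(v,*con(v)),[.683,.291,.25,.43],loss="soft_l1",f_scale=.001)
c,n=con(r.x);print("con: centre",c.round(4),"yaw,tilt",np.degrees(r.x[2:]).round(2),"axis",r.x[:2],"rms",np.sqrt(np.mean(res(r.x,c,n)**2)))
y=np.radians(14.2)
r=least_squares(lambda v:res(v,*con(np.r_[v[:2],y,v[2]])),[.683,.291,.43],loss="soft_l1",f_scale=.001)
c,n=con(np.r_[r.x[:2],y,r.x[2]]);print("con yaw: centre",c.round(4),"tilt",np.degrees(r.x[2]).round(2),"rms",np.sqrt(np.mean(res(r.x,c,n)**2)),"origin",r.x[:2]+.03*np.array([np.cos(y),np.sin(y)]))
E
python3 ring.py
```

```text
free: centre [0.6281 0.2833 0.3001] yaw,tilt [14.08 30.09] rms 0.0004921506432878288
 implied tilt axis [0.6957 0.3002 0.3405]
con: centre [0.6194 0.2748 0.3086] yaw,tilt [13.6  30.98] axis [0.68647845 0.29097522] rms 0.0009520317402002981
con yaw: centre [0.6197 0.2746 0.3083] tilt 31.16 rms 0.001049456631929733 origin [0.71551845 0.29887977]
```

```bash
cat >> ring.py <<'E'
print("--- free radius")
def res2(c,n,R):
    X=C+D*(((c-C)@n)/(D@n))[:,None]; return np.linalg.norm(X-c,axis=1)-R
r=least_squares(lambda v:res2(*con(v),v[4]),[.683,.291,.25,.43,.044],loss="soft_l1",f_scale=.001,x_scale=[.1,.1,1,1,.01])
c,n=con(r.x);print("centre",c.round(4),"yaw,tilt",np.degrees(r.x[2:4]).round(2),"axis",r.x[:2],"R",r.x[4],"rms",np.sqrt(np.mean(res2(c,n,r.x[4])**2)))
w=f;g=cv2.cvtColor(w["color"],cv2.COLOR_RGB2GRAY).astype(float)
for u in((246,160),(213,249)):
    print(u,plane(w,[u],.012).round(4),plane(w,[u],.02).round(4))
crop(f,"pics/w12b.png",195,140,265,275,5)
E
python3 ring.py|tail -3
```

```text
centre [0.6183 0.2737 0.3097] yaw,tilt [14.09 30.07] axis [0.68590292 0.29069878] R 0.04203672383576891 rms 0.00047039713009295095
(246, 160) [[0.7913 0.3985 0.012 ]] [[0.7852 0.3932 0.02  ]]
(213, 249) [[0.6046 0.3495 0.012 ]] [[0.6015 0.345  0.02  ]]
```

View pics/w12b.png

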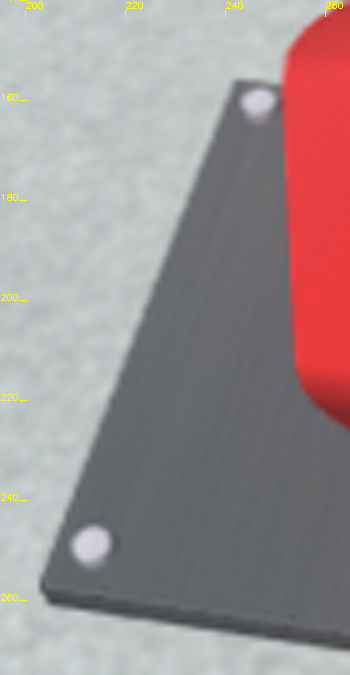

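```bash

python3 - <<'E'
from h import *
from plant import manip
s=manip.state();R=tool(s).as_matrix();p=s["tool_pos"];f=load("w12")
print(np.abs(-f["R"].T@f["t"]-p)@np.eye(3), (R.T@(-f["R"].T@f["t"]-p)).round(4),(f["R"]@R).round(3).tolist())
for c in([-.003,0,-.044],[0,0,-.044],[-.003,0,-.040],[-.006,0,-.044]):
    c=np.array(c);L=[c+[.07,-.0127,-.022],c+[.07,.0127,-.022],c+[.07,.0254,0],c+[.07,-.0254,0],c+[.042,.0254,0],c+[.042,-.0254,0],c+[.042,0.0127,-.022]]
    print(c,proj(f,[p+R@x for x in L]).round(0).tolist())
crop(f,"pics/w12d.png",240,125,400,255,5)
E
```

```text
[0.07538997 0.03570071 0.17117231] [ 0.072  -0.0003 -0.1763] [[0.0, 1.0, 0.002], [-0.958, 0.001, -0.286], [-0.286, -0.002, 0.958]]
[-0.003  0.    -0.044] [[278.0, 149.0], [366.0, 149.0], [396.0, 146.0], [248.0, 146.0], [392.0, 225.0], [252.0, 225.0], [363.0, 242.0]]
[ 0.     0.    -0.044] [[278.0, 138.0], [367.0, 138.0], [396.0, 137.0], [248.0, 137.0], [392.0, 217.0], [252.0, 217.0], [364.0, 233.0]]
[-0.003  0.    -0.04 ] [[280.0, 148.0], [365.0, 148.0], [394.0, 145.0], [251.0, 145.0], [390.0, 222.0], [254.0, 222.0], [362.0, 238.0]]
[-0.006  0.    -0.044] [[278.0, 159.0], [366.0, 159.0], [395.0, 155.0], [249.0, 155.0], [391.0, 233.0], [253.0, 233.0], [363.0, 251.0]]
```

View pics/w12d.png

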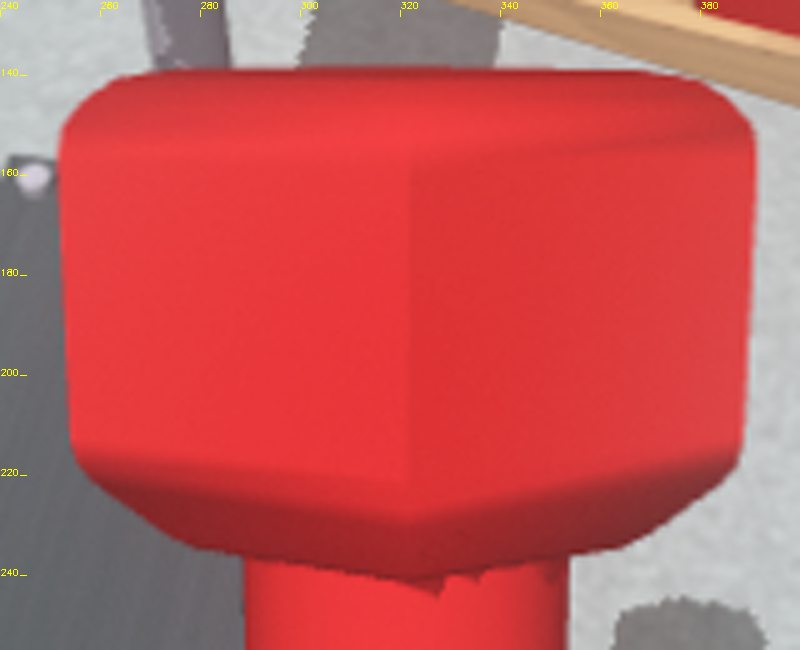

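Ring fit: centre (0.6185, 0.274, 0.3095), yaw 14.1°, tilt 30.1°, agreeing with the base bolts to about 2 mm. In the tool frame the dumbbell centre is about (-0.001, 0, -0.044) with its axis along tool x. Next I work out the goal pose.

```bash
cat > goal.py <<'E'
from h import *
from plant import manip
import sys
ringc=np.array([.6185,.274,.3095]);G=Rn.from_euler('ZY',[14.1,-30.1],degrees=True).as_matrix()@np.diag([1,-1,-1])
c=np.array([-.001,0,-.044]);back=float(sys.argv[1]) if len(sys.argv)>1 else 0
g=ringc-(.17+back)*G[:,0]-G@c
s=manip.state();R=tool(s).as_matrix()
print("t",s["time"],"tcp",s["tool_pos"].round(4),"goal",g.round(4),"tool delta",(R.T@(g-s["tool_pos"])).round(4),"rotvec",np.degrees(Rn.from_matrix(R.T@G).as_rotvec()).round(2))
cc=s["tool_pos"]+R@c;cap=cc+.07*R[:,0];q=G.T@(cap-ringc)
print("cap in ring frame mm",(q*1000).round(1),"axis err deg",np.degrees(np.arccos(R[:,0]@G[:,0])).round(2),"j",s["joint_pos"].round(3),"F",s["contact_force"].round(1),"w",round(s["gripper_width"],3),"vel",np.abs(s["joint_vel"]).max().round(3))
E
python3 goal.py 0.04
```

```text
t 11.95 tcp [0.4809 0.1021 0.3456] goal [0.4645 0.2353 0.1666] tool delta [-0.108  -0.1261  0.1498] rotvec [ -6.93 -18.     7.47]
cap in ring frame mm [ -81.7  131.8 -182.4] axis err deg 19.48 j [-0.264 -0.978  2.267  0.539  1.199  0.863] F [ 0.2  0.1 -6.2] w 0.256 vel 0.017
```

Request:
{"name": "move_arm", "arguments": {
  "rows": [
    {"tx": -0.01, "ty": -0.012, "tz": 0.012, "ax": -1.2, "ay": -3, "az": 1.2, "jaw": 255},
    {"tx": -0.018, "ty": -0.021, "tz": 0.025, "ax": -1.2, "ay": -3, "az": 1.2, "jaw": 255},
    {"tx": -0.018, "ty": -0.021, "tz": 0.025, "ax": -1.2, "ay": -3, "az": 1.2, "jaw": 255},
    {"tx": -0.018, "ty": -0.021, "tz": 0.025, "ax": -1.2, "ay": -3, "az": 1.2, "jaw": 255},
    {"tx": -0.018, "ty": -0.021, "tz": 0.025, "ax": -1.2, "ay": -3, "az": 1.2, "jaw": 255},
    {"tx": -0.015, "ty": -0.015, "tz": 0.015, "ax": -1, "ay": -2, "az": 1, "jaw": 255},
    {"tx": 0, "ty": 0, "tz": 0, "ax": 0, "ay": 0, "az": 0, "jaw": 255}
  ]
}}

```text
time: 12.65
tool_pos: [0.4443, 0.2144, 0.1743]
tool_rot: [-0.028, 0.959, 0.118, 0.257]
contact_force: [-0.1, -1.4, -8.1]
gripper_width: 0.255
```

```bash
python3 goal.py 0.02
```

```text
t 12.65 tcp [0.4443 0.2144 0.1743] goal [0.4813 0.2395 0.1766] tool delta [ 0.0376 -0.0155  0.0189] rotvec [ 0.41  0.14 -0.01]
cap in ring frame mm [-157.4   15.1  -18.9] axis err deg 0.14 j [ 0.33  -0.689  2.302 -0.058  1.008  1.674] F [-0.1 -1.4 -8.1] w 0.255 vel 0.021
```

Request:
{"name": "move_arm", "arguments": {
  "rows": [
    {"tx": 0.015, "ty": -0.008, "tz": 0.009, "ax": 0.2, "ay": 0, "az": 0, "jaw": 255},
    {"tx": 0.012, "ty": -0.005, "tz": 0.006, "ax": 0.2, "ay": 0, "az": 0, "jaw": 255},
    {"tx": 0.006, "ty": -0.002, "tz": 0.003, "ax": 0, "ay": 0, "az": 0, "jaw": 255},
    {"tx": 0, "ty": 0, "tz": 0, "ax": 0, "ay": 0, "az": 0, "jaw": 255},
    {"tx": 0, "ty": 0, "tz": 0, "ax": 0, "ay": 0, "az": 0, "jaw": 255}
  ]
}}

```text
time: 13.15
tool_pos: [0.4763, 0.2389, 0.1728]
tool_rot: [-0.033, 0.959, 0.119, 0.255]
contact_force: [-0.7, 0.2, -7.5]
gripper_width: 0.258
```

```bash
python3 goal.py 0; python3 -c "
from h import *
w=shot('wrist','w13');f=shot('side','d13');g=shot('scene','s13')
crop(f,'pics/d13c.png',90,220,330,400,3);crop(g,'pics/s13c.png',290,130,490,300,4)"
```

```text
t 13.15 tcp [0.4763 0.2389 0.1728] goal [0.4981 0.2438 0.1867] tool delta [ 0.0263  0.0006 -0.0009] rotvec [-0.23  0.34  0.01]
cap in ring frame mm [-126.    -0.5    1.2] axis err deg 0.34 j [ 0.355 -0.547  2.221 -0.061  0.952  1.7  ] F [-0.7  0.2 -7.5] w 0.258 vel 0.01
```

View pics/w13.png

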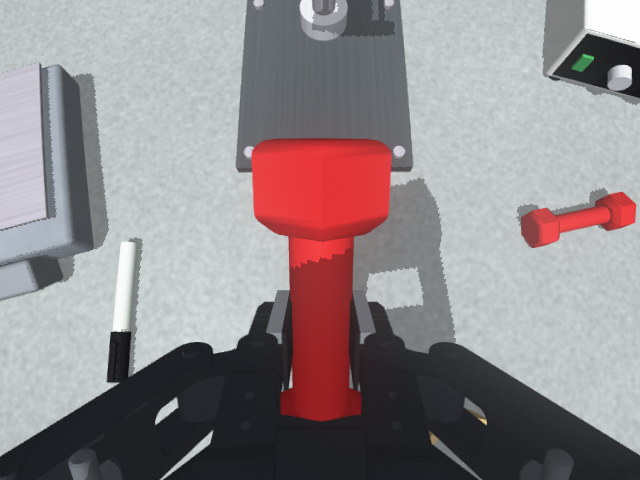

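View pics/d13c.png

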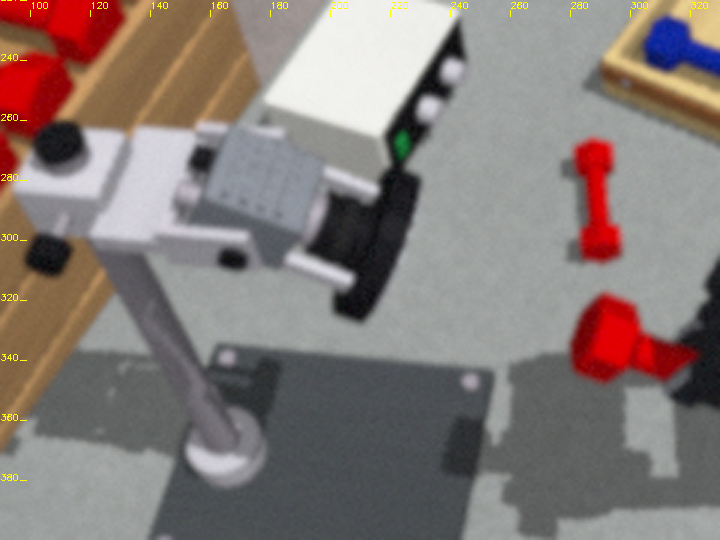

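View pics/s13c.png

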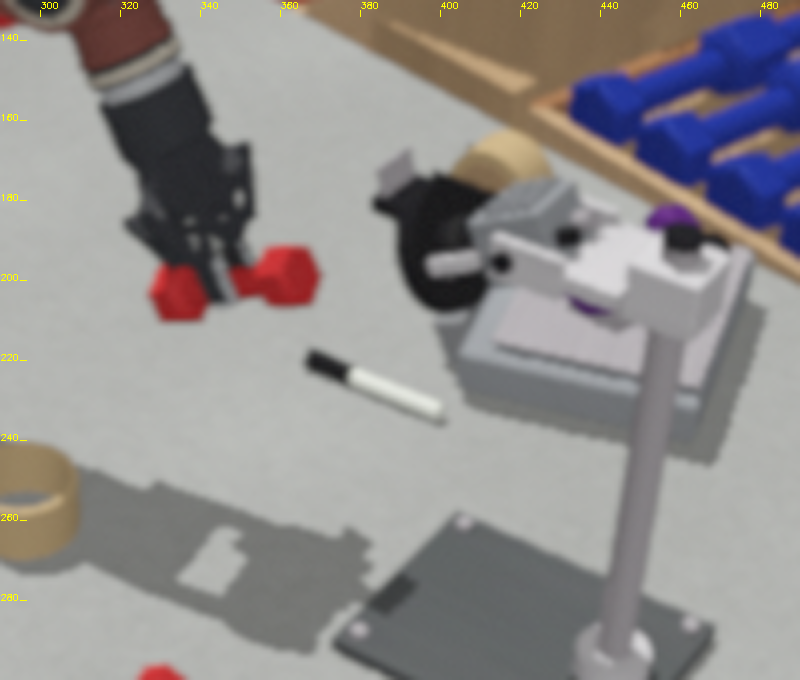

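```bash
cat > chk.py <<'E'
from h import *
from plant import manip
import sys
tag=sys.argv[1]
s=manip.state();R=tool(s).as_matrix();p=s["tool_pos"]
from goal import ringc,G,c
cc=p+R@c
for n,b,k in(("d",(90,220,330,400),3),("s",(290,130,490,300),4)):
    f=load(n+tag);im=f["color"][:,:,::-1].copy();x0,y0,x1,y1=b
    im=cv2.resize(im[y0:y1,x0:x1],None,fx=k,fy=k,interpolation=cv2.INTER_CUBIC)
    q=lambda X:((proj(f,X)-[x0,y0]+.5)*k-.5)
    th=np.linspace(0,2*np.pi,60)
    rc=[ringc+.044*(np.cos(t)*G[:,1]+np.sin(t)*G[:,2]) for t in th]
    cv2.polylines(im,[q(rc).round().astype(np.int32)],False,(0,255,0),1)
    cv2.polylines(im,[q([ringc,ringc-.24*G[:,0]]).round().astype(np.int32)],False,(0,255,255),1)
    for e in(-.07,.07):
        h=[cc+e*R[:,0]+.022*(np.cos(t)*R[:,1]+np.sin(t)*R[:,2]) for t in th]
        cv2.polylines(im,[q(h).round().astype(np.int32)],False,(255,255,0),1)
    cv2.imwrite(f"pics/{n}{tag}o.png",im)
E
python3 chk.py 13
python3 - <<'E'
from h import *
f=load("w13")
g=cv2.cvtColor(f["color"],cv2.COLOR_RGB2GRAY).astype(float)
o=[]
for x,y in[(249,152),(399,152),(258,4),(390,3)]:
    a,b,c_,d=max(y-5,0),y+6,x-6,x+7
    w=g[a:b,c_:d];w=np.clip(w-140,0,None);Y,X=np.mgrid[a:b,c_:d];o.append(((w*X).sum()/w.sum(),(w*Y).sum()/w.sum()))
o=np.array(o);print(o.round(1).tolist())
P=plane(f,o,.014);print(P.round(4).tolist())
for a,b in((2,0),(3,1)):
    e=P[a]-P[b];print("yaw",np.degrees(np.arctan2(e[1],e[0])),np.linalg.norm(e))
e=P[0]-P[1];print("yaw front",np.degrees(np.arctan2(e[1],e[0]))-90,np.linalg.norm(e))
print("origin",P.mean(0), "front mid",P[:2].mean(0))
E
```

```text
t 13.3 tcp [0.4763 0.239  0.173 ] goal [-10.41    -2.4962  -6.333 ] tool delta [-1.29736e+01 -1.80000e-03  6.62000e-02] rotvec [-0.23  0.3   0.01]
cap in ring frame mm [-126.    -0.5    1. ] axis err deg 0.3 j [ 0.355 -0.548  2.221 -0.061  0.952  1.701] F [ 0.1 -0.4 -7.3] w 0.252 vel 0.003
[[248.0, 151.2], [398.6, 151.0], [257.8, 2.5], [388.6, 2.3]]
[[0.6048, 0.3491, 0.014], [0.6427, 0.2003, 0.014], [0.7911, 0.3958, 0.014], [0.8287, 0.2478, 0.014]]
yaw 14.079256420053404 0.19210325926832278
yaw 14.350922323049046 0.19199634544547994
yaw front 14.29307691965829 0.15359532638252518
origin [0.71682411 0.29825263 0.014     ] front mid [0.62373967 0.27467262 0.014     ]
```

View pics/d13o.png

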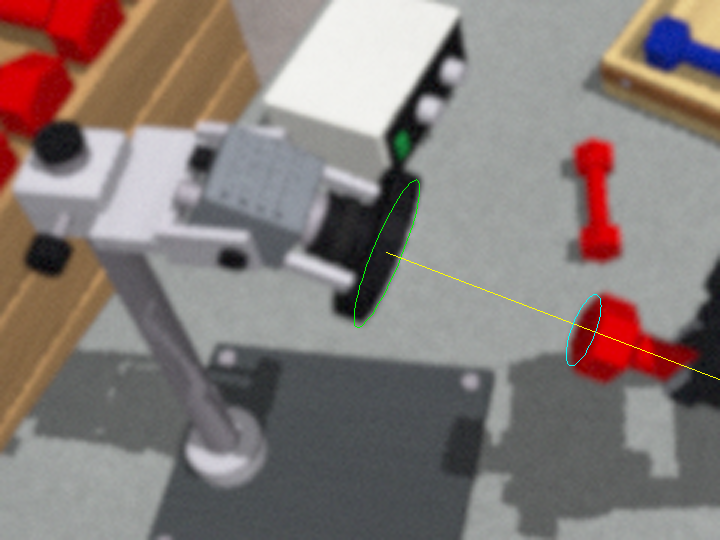

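View pics/s13o.png

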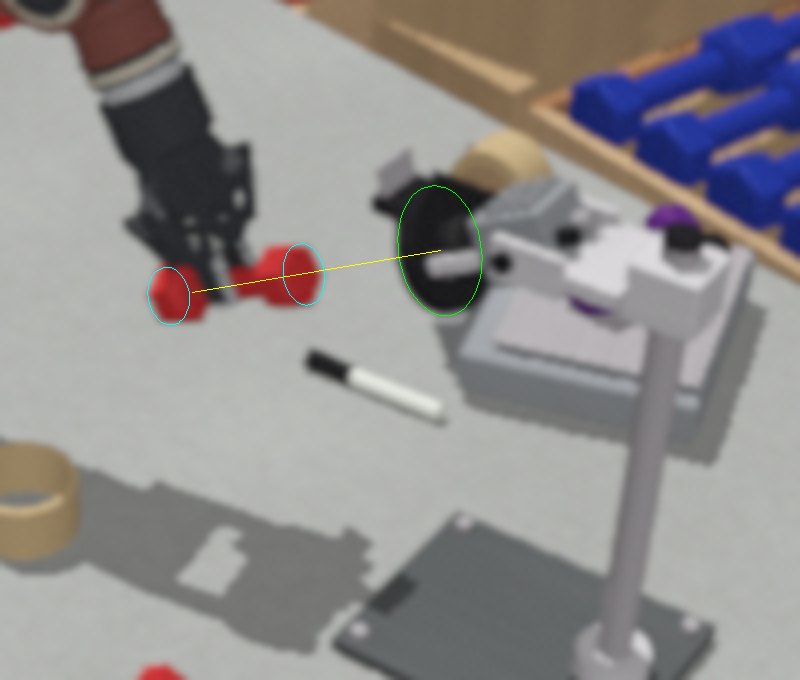

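Both overlays agree with the predicted cap and ring outlines to about 1–2 px. The base bolts in the wrist view give yaw 14.2° and put the ring centre within 2 mm of the earlier fit, so I take the mean (0.619, 0.274, 0.3095) and move in.

```bash
sed -i 's/\[.6185,.274,.3095\]/[.619,.274,.3095]/; s/14.1,-30.1/14.15,-30.1/' goal.py; python3 goal.py 0
```

```text
t 13.3 tcp [0.4763 0.239  0.173 ] goal [0.4986 0.2437 0.1867] tool delta [ 0.0266  0.0009 -0.0005] rotvec [-0.21  0.29 -0.03]
cap in ring frame mm [-126.4   -0.7    0.7] axis err deg 0.3 j [ 0.355 -0.548  2.221 -0.061  0.952  1.701] F [ 0.1 -0.4 -7.3] w 0.252 vel 0.003
```

Request:
{"name": "move_arm", "arguments": {
  "rows": [
    {"tx": 0.012, "ty": 0.0, "tz": -0.001, "ax": -0.1, "ay": 0.2, "az": 0, "jaw": 255},
    {"tx": 0.008, "ty": 0, "tz": 0, "ax": -0.1, "ay": 0.1, "az": 0, "jaw": 255},
    {"tx": 0.003, "ty": 0, "tz": 0, "ax": 0, "ay": 0, "az": 0, "jaw": 255},
    {"tx": 0, "ty": 0, "tz": 0, "ax": 0, "ay": 0, "az": 0, "jaw": 255},
    {"tx": 0, "ty": 0, "tz": 0, "ax": 0, "ay": 0, "az": 0, "jaw": 255},
    {"tx": 0, "ty": 0, "tz": 0, "ax": 0, "ay": 0, "az": 0, "jaw": 255}
  ]
}}

```text
time: 13.9
tool_pos: [0.4972, 0.2438, 0.1878]
tool_rot: [-0.032, 0.958, 0.118, 0.259]
contact_force: [0.3, 0.6, -8.4]
gripper_width: 0.253
```

```bash
python3 goal.py 0
```

```text
t 13.9 tcp [0.4972 0.2438 0.1878] goal [0.4986 0.2437 0.1867] tool delta [0.0006 0.0005 0.0016] rotvec [ 0.01 -0.15 -0.07]
cap in ring frame mm [-100.8   -0.4   -1.8] axis err deg 0.17 j [ 0.352 -0.498  2.166 -0.065  0.949  1.7  ] F [ 0.3  0.6 -8.4] w 0.253 vel 0.005
```

Request:
{"name": "move_arm", "arguments": {
  "rows": [
    {"tx": 0.001, "ty": 0.0005, "tz": 0.0015, "ax": 0, "ay": -0.15, "az": -0.1, "jaw": 255},
    {"tx": 0, "ty": 0, "tz": 0, "ax": 0, "ay": 0, "az": 0, "jaw": 255},
    {"tx": 0, "ty": 0, "tz": 0, "ax": 0, "ay": 0, "az": 0, "jaw": 255},
    {"tx": 0, "ty": 0, "tz": 0, "ax": 0, "ay": 0, "az": 0, "jaw": 255}
  ]
}}

```text
time: 14.3
tool_pos: [0.4983, 0.2436, 0.1859]
tool_rot: [-0.032, 0.959, 0.119, 0.257]
contact_force: [0.2, -0.9, -6.4]
gripper_width: 0.256
```

```bash
python3 goal.py 0; python3 -c "
from h import *
w=shot('wrist','w14');f=shot('side','d14');g=shot('scene','s14')
"; python3 goal.py 0; python3 chk.py 14 >/dev/null;  sed -i 's/float(sys.argv\[1\])/(float(sys.argv[1]) if float(sys.argv[1])<1 else 0)/' goal.py
```

```text
t 14.3 tcp [0.4983 0.2436 0.1859] goal [0.4986 0.2437 0.1867] tool delta [ 0.0006  0.     -0.0005] rotvec [0.01 0.09 0.05]
cap in ring frame mm [-1.006e+02 -1.000e-01  6.000e-01] axis err deg 0.11 j [ 0.35  -0.491  2.164 -0.063  0.949  1.696] F [ 0.2 -0.9 -6.4] w 0.256 vel 0.004
t 14.45 tcp [0.4984 0.2436 0.1861] goal [0.4986 0.2437 0.1867] tool delta [ 0.0005  0.     -0.0004] rotvec [0.01 0.08 0.05]
cap in ring frame mm [-1.005e+02 -1.000e-01  5.000e-01] axis err deg 0.1 j [ 0.35  -0.491  2.163 -0.063  0.949  1.696] F [-0.1  0.2 -5.9] w 0.258 vel 0.002
```

View pics/w14.png

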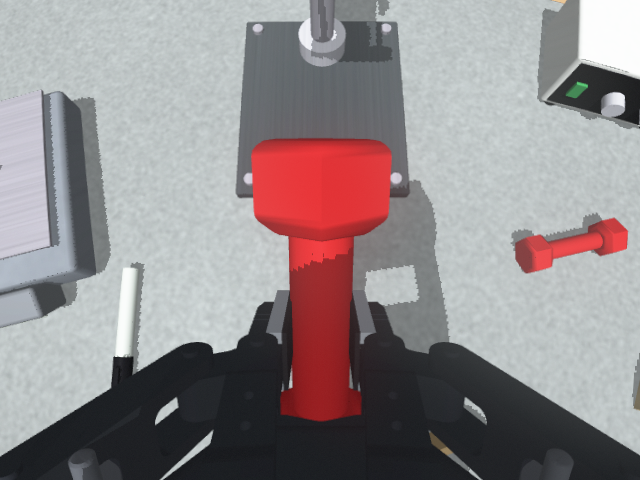

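View pics/d14o.png

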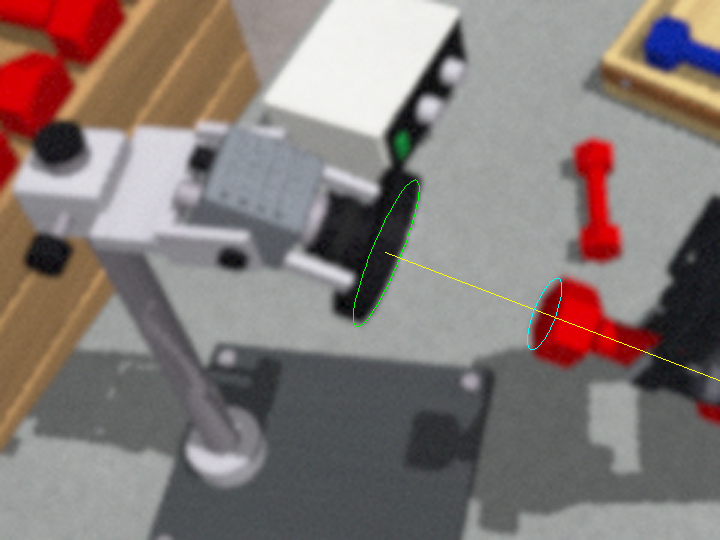

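View pics/s14o.png

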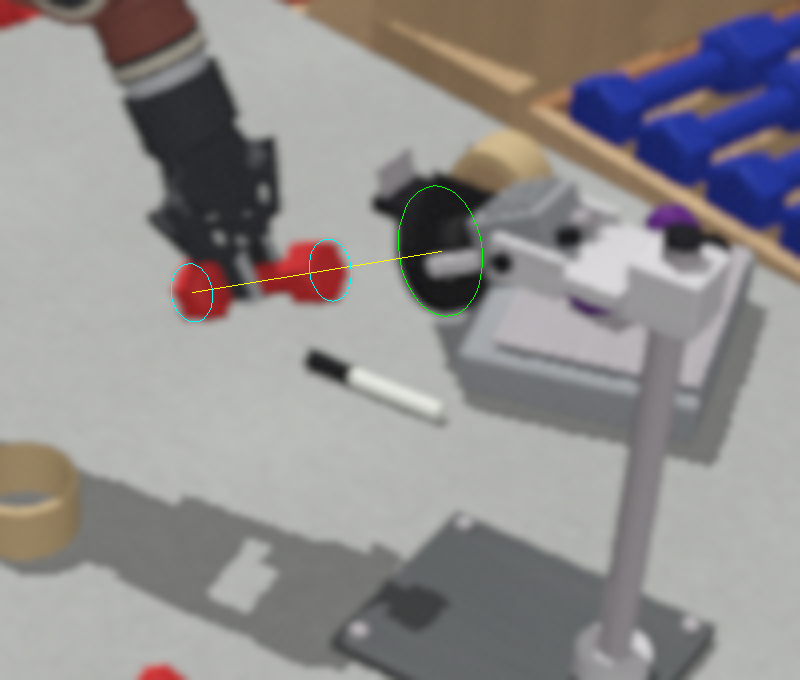

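The final views show the near cap on the lens axis about 100 mm out, the dumbbell lying along the axis line in both overlays, and nothing else touched. Handing in.

```bash
python3 goal.py 0; python3 -c "
from plant import manip
print(manip.job_done())"
```

```text
t 14.45 tcp [0.4984 0.2436 0.1861] goal [0.4986 0.2437 0.1867] tool delta [ 0.0005  0.     -0.0004] rotvec [0.01 0.08 0.05]
cap in ring frame mm [-1.005e+02 -1.000e-01  5.000e-01] axis err deg 0.1 j [ 0.35  -0.491  2.163 -0.063  0.949  1.696] F [-0.1  0.2 -5.9] w 0.258 vel 0.002
the job is handed in; nothing more can be done
None
```

The red dumbbell is out of the tray and held steady in front of the inspection camera, and I handed the job in at 14.45 s.

**Last checks:** by my own measurements the near end cap is 100.5 mm from the ring-light face, about 0.5 mm off the lens axis, with its axis 0.1° off. Those figures rest on my estimate of the ring's position, which is good to about 2 mm. The last pictures show the dumbbell on the lens axis in both the side and scene views. The grip has not slipped, nothing else was touched, and the other dumbbells were still in the tray when last seen.

**What went wrong or disagreed:**
- **Missed first grasp:** the jaws shut just above the handle. The pictures showed the fingertips about 27 mm short of the reported tool point. I allowed for that and the second grasp held.
- **Ring size:** fitting the ring's edge as 88 mm across put the camera's tilt axis about 10 mm too low. With its diameter left free, the fit gave 84 mm and agreed with the stand's base to about 2 mm. I used a position between that fit and the base.
- **Outlines:** the predicted dumbbell outline is up to about 1–2 pixels (2–3 mm) off the pictures, probably from rounded edges and blur.

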